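# Uncap and grease the saw bearing

## Robot

A 6-joint arm with a two-finger parallel gripper is mounted at the origin on the work surface. World frame = base frame: x ahead of the robot, y to its left, z up, the work surface at z = 0. Lengths are in m, angles in rad, forces in N, time in s.
With the tool pointing down it reaches from about 0.3 to 0.775 m from the base axis. Payload 14.6 kg.
Tool frame: the origin (TCP) lies at the very end of the fingers, on their centre line; the grasp point (between the pads) lies 19 mm behind it; x points along the fingers, y is the direction in which the jaws open and shut, and the axes are right-handed (so a half turn about x gives the same grasp; the last joint's range is limited). The gripper opens to 94 mm and grips with 3 to 60 N. Pads are 16 mm wide; open, the fingers measure 119 mm over their backs; the gripper's body (75 mm by 177 mm) begins 78 mm behind the grasp point.
Start: joints at [1.252, 0.3, 1.521, -0, 1.321, -0.067], TCP at [0.137, 0.533, 0.205] pointing down, gripper open.
Joint ranges: [-3.03, 3.03], [-0.79, 2.21], [0.23, 2.52], [-1.04, 4.18], [0, 3.07], [-2.55, 2.55]. Speed limits (rad/s): [2.22, 2.22, 2.57, 3.14, 3.14, 3.14].

## Interface

Orientations are given as [roll, pitch, yaw] about the fixed x, y, z axes, in that order (R = Rz(yaw) Ry(pitch) Rx(roll)).
In Python, from station import ctrl, viewer, hand_in gives the robot as it stands. The module is installed in compiled form; this text tells all that it offers.
- The arm moves only by the tool play_rows, never from a script. Its argument "deltas" is a list that holds one entry, the list of rows, each a list of 7 numbers: the shift along the tool's x, y, z in mm, then the turn, a rotation vector about the tool's x, y, z in rad, then the finger opening in mm, from 0 to 94. In form: [[[dx, dy, dz, ax, ay, az, gripper], ...]]. A call has 1 to 10 rows; each row shifts and turns the commanded pose from where the row before left it, along the tool's axes as they then stand; what a row does not reach is not made up. A row lasts 1/10 s, in which the tool goes at most 50 mm and 8.59 degrees, less where a joint would pass 70% of its speed; a pose out of reach is approached as far as the arm can. A call with a gripper value outside its range is refused whole. The fingers move at their own pace and stop on an object; "grip_force" is the grip in N (left out, the last holds). Time passes only in rows, so rows that do not move let the fingers close. It gives the time, the measured TCP pose, the force and the opening at its end, in the units of the state.
- ctrl.get_obs(): the state, without advancing time (a new reading comes with each control period).
- viewer.camera(name): name is "scene" or "top"; returns a dict with "img" (480x640x3 uint8, red, green, blue), "fx", "fy", "cx", "cy" (pixels), "rvec" (rotation vector, rad) and "tvec" (3), from world to camera coordinates, as OpenCV has them. Camera axes: x right, y down, z forward; pixel columns grow to the right and rows downward; lengths in m; the calibration is good to about 2 mm. A picture is of the moment at which its call begins. There is no depth.
- hand_in(): hands the job in, once; it reports no verdict.
The state is a dict: "time_s": time; "qpos": joint angles; "joint_vel": joint speeds; "tau": joint torques, N m; "ee_pos": TCP position; "eef_rot": TCP orientation; "force": force on the tool from outside, world axes, zero at the start; "moment": the same for the moment, N m; "grip_width": finger opening in m.
Only numpy, scipy, OpenCV 4.12 (cv2) and the standard library are available. Lean on these libraries where they do the work, as an engineer would, in place of code of your own. Each camera call takes 0.05 s, during which the arm holds its last target.

## Task

Pull the dust cap off the tilted grease nipple of the bearing housing and hang it by its eye on the peg, without dropping it on the bench. Then take the push grease gun out of its holder, press its coupler squarely onto the nipple until it snaps through and the nipple is fully down, and finish while still holding it pressed there with the gun. Do not push the other things on the bench about.

Things in the scene. Friction and masses are not known exactly. Their poses are not given: they have to be found in the camera images.
- housing: green cast bearing housing (plummer block), fixed: foot 144 (x) x 50 (y) x 18 high, round body of radius 36 about a steel shaft along y at height 42, 78 high in all; origin under its centre. A 24 diameter boss on the round body carries the grease nipple; boss and nipple lean 25 degrees from vertical towards the housing's -x
- nipple_top (a point): centre of the flat top of the steel grease nipple, a stub of 16 diameter whose top stands 26 above the boss at rest. z = nipple axis, pointing out (up, leaning 25 degrees from vertical to the housing's -x). A sprung detent ball sticks 4 out of each side (along y), 8 below the top. At the start it is hidden under the dust cap
- nipple (a joint): how far the nipple is pressed in along its axis against its spring, m: 0 at rest, 0.008 fully down (hard stop). It starts to yield at 9 N, 13 N when fully down, and springs back when let go. Before or while it yields, the coupler's lip meets the balls (coupler_seat some 8 mm above nipple_top), rides over them at 7 to 12 N and snaps behind
- cap_eye (a point): aluminium dust cap, loose, 60 g: cup (34 diameter, 18 high, bore 26, 19 along x, 14 deep) loosely over the nipple, with a flat upright eye on top, 34 wide (y) x 8 thick (x) x 36 high, pierced by a 17 hole along x. Point: hole centre, 18 above the cup's top, 18 below the eye's top. z = cup axis, up, along the nipple at the start, when x lies in the plane of its lean. Grasp by the 34 wide edges (along y)
- stand: fixed peg stand: dark steel foot 100 (x) x 80 (y) x 14, wooden post 14 x 26 up to height 150, centred 29 behind the origin (+x); origin under the foot's centre. A round steel peg, 7 diameter, 50 long, sticks out of the post towards the stand's -x, rising 20 degrees towards its tip; its root is at x 22, height 140
- peg_mid (a point): point on the peg's centre line, 25 from its root; axes are those of the stand
- peg_tip (a point): the free end of the peg, 28.5 farther out than peg_mid along the peg; axes are those of the stand
- gun_grip (a point): push grease gun, loose, about 0.35 kg, upright in its holder, coupler down: round, 118 long. From the mouth up: steel coupler 33 diameter (36 at the mouth) to 24, nozzle 15 diameter to 54, collar 49 diameter to 60, grey body 28 diameter to 111, cap 29 to 118. Point: on the axis, 90 above the mouth: grasp here (fingers may bear on the collar when pressing). z = gun axis, towards its top
- coupler_seat (a point): floor of the coupler's bore, on the gun's axis, 14.5 above its mouth and 75.5 below gun_grip. The mouth is 24 diameter, narrows to a 20 lip 3 inside (the nipple is 16), behind which the bore is 24.5. This floor seats on the nipple's top once the lip has snapped behind the balls. z = gun axis, towards the gun's top
- holder: fixed holder: wooden foot 90 x 90 x 8 with an upright square dark steel tube 51 outside, 41 inside, rim at height 66; origin under its centre. The gun's collar rests on the rim: lift the gun straight up by 65 to clear it
- offcut: loose oak offcut, 80 x 36 x 22, bystander; origin under its centre
- brush: loose bench brush with orange handle, about 250 long, bystander; origin on the underside near its middle
- screwdriver: loose screwdriver lying on the bench, bystander
- wrench: loose wrench lying on the bench, bystander
- glue: loose white glue bottle, 60 diameter, 150 tall, bystander; origin under its centre
- screwjar: loose glass jar with steel lid, 68 diameter, 80 tall, bystander; origin under its centre
Mind the look-alikes: they are no part of the job. What is meant by the part that bears cap_eye is not blue or turquoise, and is the larger of those in its own colour.

How it is judged:
On the way, in this order (a step that is already met when the one before it is completed fails the run):
1. the dust cap hangs by its eye on the peg, let go (distance between cap_eye and peg_mid below 0.03 m and height (world z) of cap_eye above 0.12 m and contact force between cap and stand above 0.1 N and contact force between cap and the fingers below 0.05 N), for 0.2 s.
2. the gun's coupler sits on the nipple and has pressed it through the snap (value of joint nipple above 0.006 m and distance between coupler_seat and nipple_top below 0.004 m), for 0.1 s.
At the end, for the whole second after the job is handed in: The cap hangs by its eye on the peg, let go (eye within 30 mm of peg_mid, above 120 mm). The gripped gun sits on the nipple (bore floor within 4 mm of its top, axes within 0.15 rad) and holds it over 6 mm down with over 2 N; the robot does not touch the housing (all of step 1 and all of step 2 and angle between the z axis of coupler_seat and the z axis of nipple_top, either way round below 0.15 rad and contact force between gun and housing above 2 N and contact force between gun and the fingers above 2 N and contact force between housing and the arm below 0.5 N and contact force between housing and the fingers below 0.5 N); the arm keeps its last pose, push and grip.
It fails at once if the dust cap is dropped on the bench (height (world z) of cap_eye below 0.05 m).
It fails at once if a bystander is pushed more than 40 mm (distance of any of offcut, brush, screwdriver, wrench, glue, screwjar from where it was at the start of the episode above 0.04 m).
It also fails if it takes over 64 s, if anything falls off the work surface, if the arm or the gripper's body presses on something with over 40 N, if the wrist force passes 120 N, or if a joint passes its speed limit or range.

## Working session

There is one attempt and no reset: what is moved stays moved. The work goes in short steps, Python scripts to look and compute and a tool call to move; the robot and the scene stay as the last step left them, time stands still between calls to the robot, and variables do not carry over. Pictures are saved under pics/ and viewed, and the job is handed in when it is done.

Besides the shell and the picture viewer there is one more tool, called after "Call:" as name(argument=value, ...) on one line, values as JSON. play_rows: Moves the arm, as the interface text tells. Its arguments: {"type":"object","properties":{"deltas":{"type":"array","items":{"type":"array","items":{"type":"array","items":{"type":"number"}}}},"grip_force":{"type":"number"}},"required":["deltas"]}

```bash
mkdir -p pics; ls; cat > h.py <<'E'
import numpy as np, cv2
from station import ctrl, viewer
def snap(n, tag):
    c=viewer.camera(n); np.savez(f'pics/{tag}.npz',**c); cv2.imwrite(f'pics/{tag}.png',c['img'][:,:,::-1]); return c
def load(tag): return dict(np.load(f'pics/{tag}.npz'))
def P(c):
    K=np.array([[c['fx'],0,c['cx']],[0,c['fy'],c['cy']],[0,0,1]],float); R=cv2.Rodrigues(np.array(c['rvec'],float))[0]; t=np.array(c['tvec'],float).reshape(3)
    return K,R,t
def proj(c,p):
    K,R,t=P(c); q=K@(R@np.array(p,float)+t); return q[:2]/q[2]
def ray(c,uv):
    K,R,t=P(c); d=R.T@np.linalg.solve(K,np.array([uv[0],uv[1],1.])); o=-R.T@t; return o,d/np.linalg.norm(d)
def atz(c,uv,z):
    o,d=ray(c,uv); return o+d*(z-o[2])/d[2]
def tri(c1,u1,c2,u2):
    o1,d1=ray(c1,u1);o2,d2=ray(c2,u2)
    A=np.stack([d1,-d2],1); s=np.linalg.lstsq(A,o2-o1,rcond=None)[0]
    a,b=o1+s[0]*d1,o2+s[1]*d2; return (a+b)/2,np.linalg.norm(a-b)
E
python3 - <<'E'
from h import *
print(ctrl.get_obs())
for n in('scene','top'):
    c=snap(n,n+'0'); K,R,t=P(c); print(n,-R.T@t,K[0,0],K[1,1]); print(R)
E
```

```text
pics
{'time_s': 0.0, 'qpos': array([ 1.25241083e+00,  3.00501410e-01,  1.52157317e+00, -9.01408693e-06,
        1.32067417e+00, -6.65952573e-02]), 'joint_vel': array([ 1.76721376e-03,  1.59910538e-03, -2.06176995e-03, -9.32206473e-05,
       -1.68420263e-05, -1.35397686e-03]), 'tau': array([-1.27234311e-03, -5.31802154e+01, -3.52727008e+01,  7.08389143e-02,
        2.42983026e-02, -7.53732411e-05]), 'ee_pos': array([0.13694905, 0.53241539, 0.20487304]), 'eef_rot': array([-1.62983955,  1.5696402 , -1.88162755]), 'force': array([-0.16619738, -0.52595245,  0.85996343]), 'moment': array([0.00797205, 0.02300171, 0.02480555]), 'grip_width': 0.09385789397190018}
scene [ 1.2250855  -0.52438102  0.79978535] 587.8477063773981 587.8477063773981
[[ 0.64655159  0.76286924 -0.00125061]
 [ 0.48618078 -0.41331309 -0.76993541]
 [-0.58787694  0.49719494 -0.6381206 ]]
top [0.362973   0.01064204 1.13129057] 600.2764351692208 600.2764351692208
[[-0.03078822 -0.99951214  0.00525106]
 [-0.97066563  0.02864551 -0.23872091]
 [ 0.23845403 -0.01244681 -0.97107402]]
```

View pics/scene0.png

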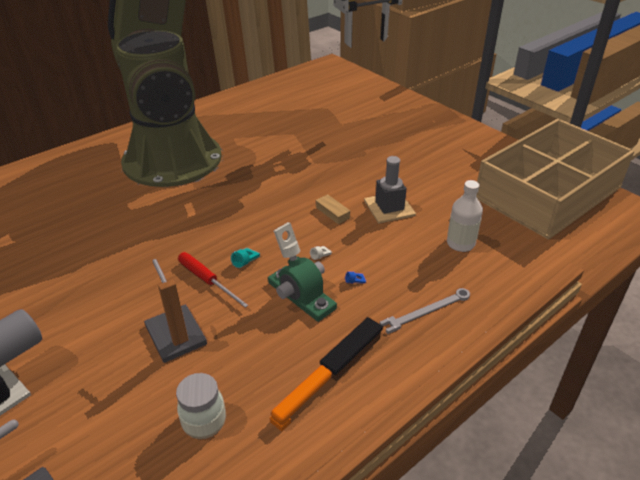

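View pics/top0.png

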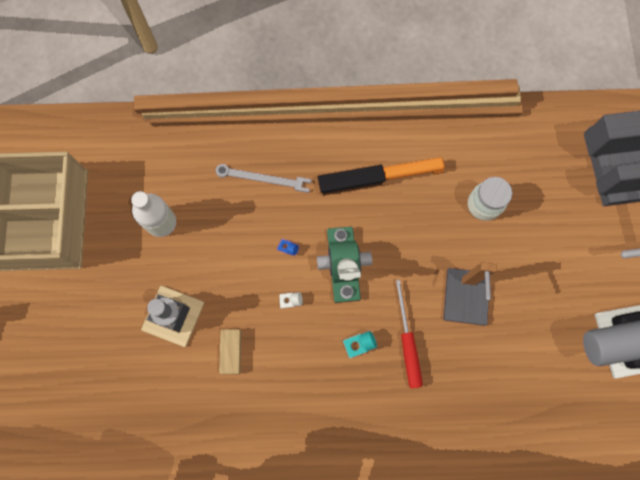

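Scene: housing at about (300,285), with the capped nipple at (288,240). The stand is at (172,310) and the gun holder at (390,190). In the top view they are at (345,265), (470,290) and (170,315). Next I'll enlarge these areas.

```bash
python3 - <<'E'
from h import *
def crop(tag,x0,y0,w,h,s,out):
    im=cv2.imread(f'pics/{tag}.png')[y0:y0+h,x0:x0+w]; return cv2.resize(im,None,fx=s,fy=s,interpolation=cv2.INTER_CUBIC)
a=crop('scene0',255,210,100,110,4,0);b=crop('top0',305,215,80,100,4.4,0)
cv2.imwrite('pics/h.png',np.hstack([a,b]))
a=crop('scene0',130,240,100,120,4,0);b=crop('top0',425,245,90,120,4,0)
cv2.imwrite('pics/s.png',np.hstack([a,b]))
a=crop('scene0',350,140,90,100,4,0);b=crop('top0',130,275,90,100,4,0)
cv2.imwrite('pics/g.png',np.hstack([a,b]))
E
```

```text
(no output)
```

View pics/h.png

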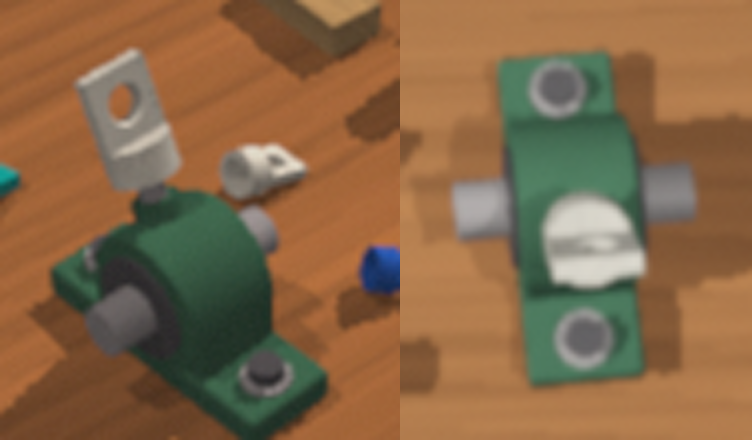

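View pics/s.png

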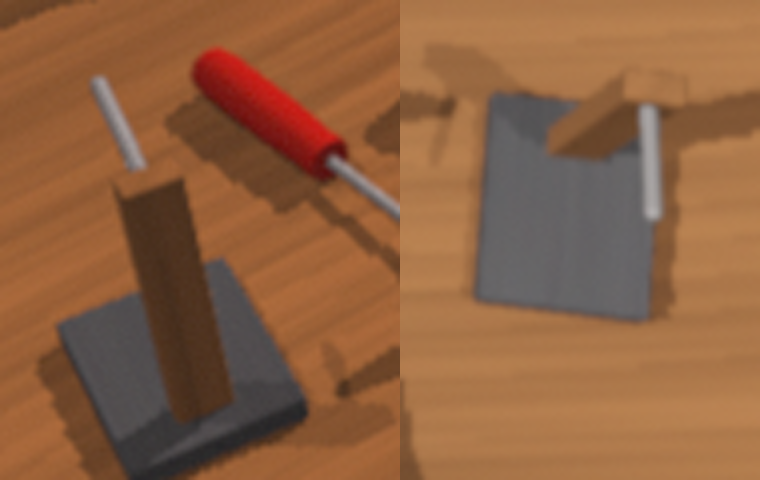

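View pics/g.png

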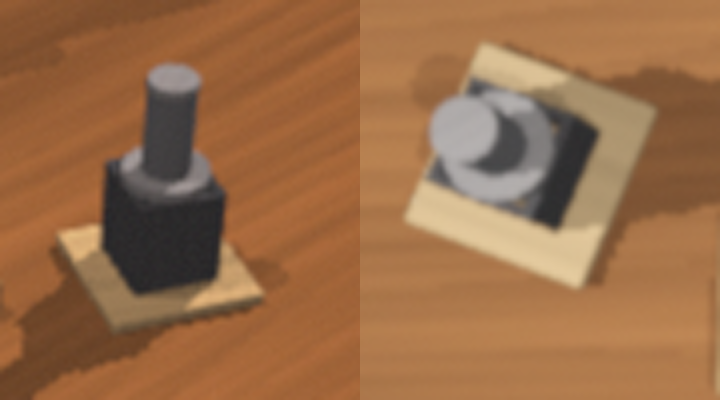

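```bash
cat > fit.py <<'E'
from h import *
from scipy.optimize import least_squares
S=load('scene0');T=load('top0')
s4=lambda x,y,x0,y0,s,off=0:(x0+(x-off)/s-0.5+0.5/s*1,y0+y/s-0.5+0.5/s)
def fit(kps,x0):
    def f(q):
        c,s=np.cos(q[2]),np.sin(q[2]); r=[]
        for cam,m,uv in kps:
            w=[q[0]+c*m[0]-s*m[1],q[1]+s*m[0]+c*m[1],m[2]]
            r+=list(proj(cam,w)-uv)
        return np.array(r)
    o=least_squares(f,x0,loss='soft_l1'); return o.x,f(o.x).reshape(-1,2)
E
python3 - <<'E'
from fit import *
hs=lambda x,y:s4(x,y,255,210,4); ht=lambda x,y:s4(x,y,305,215,4.4,400)
ss=lambda x,y:s4(x,y,130,240,4); st=lambda x,y:s4(x,y,425,245,4,400)
gs=lambda x,y:s4(x,y,350,140,4); gt=lambda x,y:s4(x,y,130,275,4,360)
h=.001
kp=[(T,(.072,.025,.018),ht(499,60)),(T,(.072,-.025,.018),ht(607,53)),(T,(-.072,.025,.018),ht(532,383)),(T,(-.072,-.025,.018),ht(643,373)),
 (S,(.072,-.025,.018),hs(327,378)),(S,(-.072,-.025,.018),hs(54,277)if 0 else hs(55,278)) ]
kp=kp[:5]
q,r=fit(kp,[.45,0,0]);print('housing',q,r.round(1).tolist())
kp=[(T,(.05,.04,.014),st(490,93)),(T,(-.05,.04,.014),st(477,298)),(T,(-.05,-.04,.014),st(648,320)),
 (S,(-.05,.04,.014),ss(225,262)),(S,(-.05,-.04,.014),ss(60,325)),(S,(.05,.04,.014),ss(306,405)),(S,(.05,-.04,.014),ss(130,478))]
q,r=fit(kp,[.4,-.2,0]);print('stand',q,r.round(1).tolist())
tip=tri(S,ss(98,80),T,st(653,215));root=tri(S,ss(140,166),T,st(650,107));print('tip',tip,'root',root)
c,s=np.cos(q[2]),np.sin(q[2])
for d in(0,25,53.5):
    m=np.array([.022-d*h*np.cos(np.radians(20)),0,.14+d*h*np.sin(np.radians(20))]);print(d,q[0]+c*m[0],q[1]+s*m[0],m[2])
print('gun top',tri(S,gs(175,78),T,gt(463,131)), 'collar',tri(S,gs(166,168),T,gt(497,144)))
print('eye hole',atz(S,hs(125,102),.12))
print('eye top corners L',hs(80,87),hs(135,50))
print(S['rvec'])
E
```

```text
housing [ 0.59152202 -0.05159136  0.07650058] [[-1.8, -0.1], [-0.5, -1.2], [-0.7, 0.7], [0.7, 0.2], [-18.9, 11.4]]
stand [ 0.52553581 -0.28233871 -0.155945  ] [[0.3, -1.8], [-0.4, -0.7], [-0.1, -0.8], [-0.5, -1.5], [-1.7, -0.3], [0.3, -1.4], [-0.4, -0.4]]
tip (array([ 0.49773849, -0.27773727,  0.15810652]), np.float64(0.0017263939975222982)) root (array([ 0.54405362, -0.28473588,  0.14792526]), np.float64(0.0001226723275083511))
0 0.5472688482513612 -0.2857556075085206 0.14
25 0.5240616072687232 -0.28210692905619783 0.14855050358314173
53.5 0.4976053525485158 -0.27794743562054985 0.15829807766792328
gun top (array([0.503867  , 0.27194041, 0.12857741]), np.float64(0.0026263924065105756)) collar (array([0.50500411, 0.27069214, 0.07236022]), np.float64(0.0009988196675874911))
eye hole [ 0.54976441 -0.04838322  0.12      ]
eye top corners L (274.625, 231.375) (288.375, 222.125)
[ 2.09153896  0.96829172 -0.45670494]
```

```bash
python3 - <<'E'
from fit import *
hs=lambda x,y:s4(x,y,255,210,4); ht=lambda x,y:s4(x,y,305,215,4.4,400)
kp=[(T,(.072,.025,.018),ht(499,60)),(T,(.072,-.025,.018),ht(607,53)),(T,(-.072,.025,.018),ht(532,383)),(T,(-.072,-.025,.018),ht(643,373)),
 (S,(.072,.025,.018),hs(327,378)),(S,(-.072,-.025,.018),hs(55,278)),(S,(0,-.048,.042),hs(103,337)) ]
q,r=fit(kp[:6],[.55,0,0]);print('housing',q,r.round(1).tolist())
c,s=np.cos(q[2]),np.sin(q[2])
# cap: D = nipple_top distance from shaft axis ; hole on +x face
a=np.radians(25);ax=np.array([-np.sin(a),0,np.cos(a)]);ex=np.array([np.cos(a),0,np.sin(a)])
def W(m): return np.array([q[0]+c*m[0]-s*m[1],q[1]+s*m[0]+c*m[1],m[2]])
def cap(D,x,y,z): return W(np.array([0,0,.042])+ax*(D+.022+z)+ex*x+np.array([0,y,0]))
obs=[((.004,0,0),S,hs(125,102)),((.004,.017,.018),S,hs(139,58)),((.004,-.017,.018),S,hs(83,90)),((.004,.017,-.018),S,hs(170,125)),((.004,-.017,-.018),S,hs(112,158)),((-.004,-.017,.018),T,ht(645,278)),((.004,-.017,.018),T,ht(645,262))]
f=lambda D:np.concatenate([proj(C,cap(D[0],*m))-uv for m,C,uv in obs])
o=least_squares(f,[.07]);print(o.x,f(o.x).reshape(-1,2).round(1).tolist())
D=o.x[0];print('eye',cap(D,0,0,0),'niptop',cap(D,0,0,-.022))
# overlay
def dr(im,C,pts,col):
    p=[tuple(int(round(v*4*16)) for v in proj(C,x)+.5) for x in pts]
    for i in range(len(p)-1): cv2.line(im,p[i],p[i+1],col,1,cv2.LINE_AA,4)
L=[]
foot=[(.072,.025),(.072,-.025),(-.072,-.025),(-.072,.025),(.072,.025)]
ims=[]
for C,(x0,y0) in((S,(255,210)),(T,(305,215))):
    im=cv2.resize(C['img'][:,:,::-1],None,fx=4,fy=4,interpolation=cv2.INTER_CUBIC)
    dr(im,C,[W((x,y,.018)) for x,y in foot],(0,255,255))
    dr(im,C,[W((x,y,0)) for x,y in foot],(0,255,255))
    for x in(-.004,.004):dr(im,C,[cap(D,x,y,z) for y,z in((.017,.018),(-.017,.018),(-.017,-.018),(.017,-.018),(.017,.018))],(255,0,255))
    t=np.linspace(0,6.3,40)
    for z in(-.018,-.036):dr(im,C,[cap(D,.017*np.cos(u),.017*np.sin(u),z) for u in t],(255,0,0))
    for xx in(-.004,.004):dr(im,C,[cap(D,xx,.0085*np.cos(u),.0085*np.sin(u)) for u in t],(0,0,255))
    for yy in(-.025,.025):dr(im,C,[W((.036*np.cos(u),yy,.042+.036*np.sin(u))) for u in t],(255,255,0))
    ims.append(im[y0*4:y0*4+440,x0*4:x0*4+390])
cv2.imwrite('pics/ov.png',np.hstack(ims))
E
```

```text
housing [ 0.59250575 -0.05284023  0.05671518] [[-0.4, -0.9], [0.9, -1.5], [-0.9, -0.0], [0.6, -0.0], [0.1, -1.7], [-2.7, -3.0]]
[0.06882034] [[-0.3, 1.1], [0.2, -1.0], [-0.3, -0.8], [-1.3, 0.0], [-1.1, 0.2], [-0.5, -1.7], [-0.8, -2.6]]
eye [ 0.55418513 -0.05501592  0.12431119] niptop [ 0.56346778 -0.05448889  0.10437241]
```

View pics/ov.png

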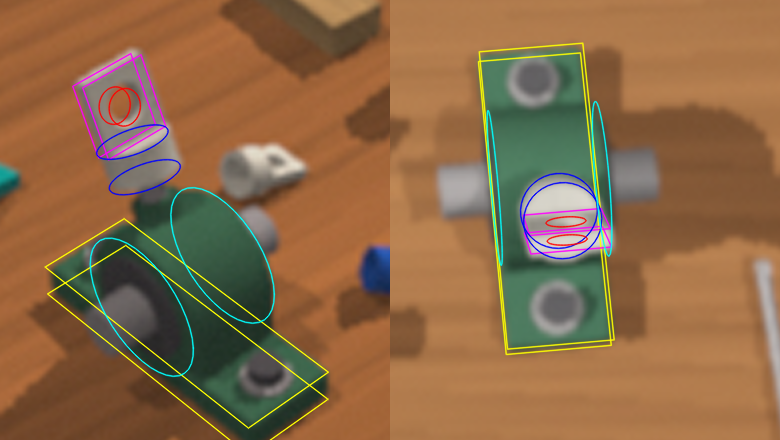

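```bash
cat >> h.py <<'E'
from scipy.spatial.transform import Rotation as Ro
def pose(o=None):
    o=o or ctrl.get_obs(); return np.array(o['ee_pos']),Ro.from_euler('xyz',o['eef_rot'])
def rows(tp,tR,n,p=None,R=None,grip=94):
    """straight-line interpolation from p,R to tp,tR in n rows (tool-axis deltas)"""
    if p is None: p,R=pose()
    rv=(R.inv()*tR).as_rotvec(); out=[]
    # rounded step rotation, translation in the tool frame before each row's turn
    sr=np.round(rv/n,4); Rc=R; pc=p.copy()
    for i in range(n):
        want=p+(tp-p)*(i+1)/n
        d=np.round(Rc.inv().apply(want-pc)*1000,1)
        pc=pc+Rc.apply(d/1000); Rc=Rc*Ro.from_rotvec(sr)
        out.append([*[float(v)+0 for v in d],*[float(v)+0 for v in sr],grip])
    print('[['+','.join(str(r).replace(' ','') for r in out)+']]'); print('end err mm',((pc-tp)*1000).round(2),'ang',(Rc.inv()*tR).magnitude().round(4))
    return pc,Rc
def toolR(xdir,ydir):
    x=np.array(xdir,float);x/=np.linalg.norm(x);y=np.array(ydir,float);y-=x*(x@y);y/=np.linalg.norm(y)
    return Ro.from_matrix(np.stack([x,y,np.cross(x,y)],1))
E
python3 - <<'E'
from fit import *
hs=lambda x,y:s4(x,y,255,210,4); ht=lambda x,y:s4(x,y,305,215,4.4,400)
a=np.radians(25)
obs=[((.004,0,0),S,hs(125,102)),((.004,.017,.018),S,hs(139,58)),((.004,-.017,.018),S,hs(83,90)),((.004,.017,-.018),S,hs(170,125)),((.004,-.017,-.018),S,hs(112,158)),((-.004,-.017,.018),T,ht(645,278)),((.004,-.017,.018),T,ht(645,262))]
def cap(q,m):
    R=Ro.from_euler('ZY',[q[3],-a]);return q[:3]+R.apply(m)
f=lambda q:np.concatenate([proj(C,cap(q,m))-uv for m,C,uv in obs])
o=least_squares(f,[.55,-.05,.12,.05]);print(o.x,f(o.x).reshape(-1,2).round(1).tolist())
p,R=pose();print(R.as_matrix().round(3))
yaw=.057
cz=Ro.from_euler('ZY',[yaw,-a]).apply([0,0,1]);hy=np.array([-np.sin(yaw),np.cos(yaw),0])
E
```

```text
[ 0.55196226 -0.05383318  0.12183972  0.08254577] [[-0.4, 1.2], [-0.1, -0.9], [-0.3, -0.4], [-1.5, 0.0], [-1.0, 0.4], [-1.1, -0.3], [-1.5, -1.3]]
[[-0.     0.249  0.968]
 [-0.001  0.968 -0.249]
 [-1.    -0.001 -0.   ]]
```

```bash
cat > tg.py <<'E'
from h import *
a=np.radians(25); yaw=.065
Rc=Ro.from_euler('ZY',[yaw,-a]); cz=Rc.apply([0,0,1]); hy=Rc.apply([0,1,0])
eye=np.array([.553,-.0545,.123]); capR=toolR(-cz,hy)
E
python3 - <<'E'
from tg import *
p,R=pose()
tp=eye+.056*cz
n=22
pc,r=rows(p+(tp-p)*10/n,R*Ro.from_rotvec((R.inv()*capR).as_rotvec()*10/n),10,grip=70)
pc,r=rows(tp,capR,n-10,pc,r,grip=70)
print(tp)
E
```

```text
[[[1.4,-21.5,23.9,-0.0142,-0.0197,0.0032,70],[1.9,-21.8,23.6,-0.0142,-0.0197,0.0032,70],[2.2,-22.1,23.3,-0.0142,-0.0197,0.0032,70],[2.6,-22.5,22.9,-0.0142,-0.0197,0.0032,70],[3.0,-22.8,22.5,-0.0142,-0.0197,0.0032,70],[3.4,-23.1,22.1,-0.0142,-0.0197,0.0032,70],[3.7,-23.5,21.7,-0.0142,-0.0197,0.0032,70],[4.0,-23.8,21.3,-0.0142,-0.0197,0.0032,70],[4.4,-24.0,20.9,-0.0142,-0.0197,0.0032,70],[4.7,-24.4,20.5,-0.0142,-0.0197,0.0032,70]]]Traceback (most recent call last):
  File "<stdin>", line 5, in <module>
  File "h.py", line 33, in rows
    print('[['+','.join(str(r).replace(' ','') for r in out)+']]'); print('end err mm',((pc-tp)*1000).round(2),'ang',(Rc.inv()*tR).magnitude().round(4))
                                                                                                                     ^^^^^^^^^^^^^^^^^^^^^^^^^^^^^^^
AttributeError: 'float' object has no attribute 'round'
```

```bash
sed -i "s/(Rc.inv()\*tR).magnitude().round(4)/round(float((Rc.inv()*tR).magnitude()),4)/" h.py; cat >> h.py <<'E'
def need(tp,tR,tag=''):
    p,R=pose(); print(tag,'tool-shift mm',(R.inv().apply(tp-p)*1000).round(1),'rotvec',(R.inv()*tR).as_rotvec().round(4),'|','pos',p.round(4))
E
python3 - <<'E'
from tg import *
need(eye+.056*cz,capR)
E
```

```text
tool-shift mm [  31.6 -472.1  526.7] rotvec [-0.3115 -0.4329  0.0702] | pos [0.1369 0.5324 0.2049]
```

Call:
play_rows(deltas=[[[0,-20,20,-0.014,-0.02,0.003,70],[0,-24,22,-0.014,-0.02,0.003,70],[0,-24,22,-0.014,-0.02,0.003,70],[0,-24,22,-0.014,-0.02,0.003,70],[0,-24,22,-0.014,-0.02,0.003,70],[0,-24,22,-0.014,-0.02,0.003,70],[0,-24,22,-0.014,-0.02,0.003,70],[0,-24,22,-0.014,-0.02,0.003,70],[0,-24,22,-0.014,-0.02,0.003,70],[0,-24,22,-0.014,-0.02,0.003,70]]], grip_force=30)

```text
time_s: 1.1
ee_pos: [0.3063, 0.2591, 0.223]
eef_rot: [0.076, 1.368, -0.034]
force: [0.3, 0.2, 1.3]
grip_width: 0.0701
```

```bash
python3 - <<'E'
from tg import *
need(eye+.056*cz,capR)
E
```

```text
tool-shift mm [  95.3 -289.7  241.9] rotvec [-0.1703 -0.2323  0.0401] | pos [0.3063 0.2591 0.223 ]
```

Call:
play_rows(deltas=[[[3,-26,22,-0.017,-0.023,0.004,60],[3,-26,22,-0.017,-0.023,0.004,60],[3,-26,22,-0.017,-0.023,0.004,60],[4,-26,22,-0.017,-0.023,0.004,60],[4,-26,22,-0.017,-0.023,0.004,60],[4,-26,22,-0.017,-0.023,0.004,60],[4,-26,22,-0.017,-0.023,0.004,60],[4,-26,22,-0.017,-0.023,0.004,60],[4,-26,22,-0.017,-0.02,0.004,60],[0,0,0,0,0,0,60]]])

```text
time_s: 2.1
ee_pos: [0.4964, 0.016, 0.2457]
eef_rot: [0.009, 1.163, 0.053]
force: [-0.2, 0.0, 0.2]
grip_width: 0.06
```

```bash
python3 - <<'E'
from tg import *
need(eye+.056*cz,capR)
E
```

```text
tool-shift mm [ 77.6 -73.7  -1.1] rotvec [-0.0203 -0.0285  0.0051] | pos [0.4964 0.016  0.2457]
```

Call:
play_rows(deltas=[[[0,-18,0,-0.005,-0.007,0.001,60],[0,-20,0,-0.005,-0.007,0.001,60],[10,-20,0,-0.005,-0.007,0.001,60],[20,-16,-1,-0.005,-0.007,0.001,60],[30,0,0,0,0,0,60],[18,0,0,0,0,0,60],[0,0,0,0,0,0,60],[0,0,0,0,0,0,60]]])

```text
time_s: 2.9
ee_pos: [0.5305, -0.0529, 0.1747]
eef_rot: [-0.001, 1.136, 0.067]
force: [-0.1, -0.1, 0.5]
grip_width: 0.0603
```

```bash
python3 - <<'E'
from tg import *
need(eye+.056*cz,capR); need(eye-.014*cz,capR)
ims=[]
for n,(x0,y0,w,h) in dict(scene=(230,130,120,160),top=(300,200,120,160)).items():
    c=snap(n,n+'1'); im=c['img'][y0:y0+h,x0:x0+w,::-1]; ims.append(cv2.resize(im,None,fx=3.3,fy=3.3,interpolation=cv2.INTER_CUBIC))
cv2.imwrite('pics/a1.png',np.hstack(ims))
E
```

```text
tool-shift mm [ 0.3 -3.1 -1.6] rotvec [ 0.002  -0.0014 -0.0007] | pos [ 0.5305 -0.0529  0.1747]
 tool-shift mm [70.3 -3.1 -1.5] rotvec [ 0.002  -0.0014 -0.0007] | pos [ 0.5305 -0.0529  0.1747]
```

View pics/a1.png

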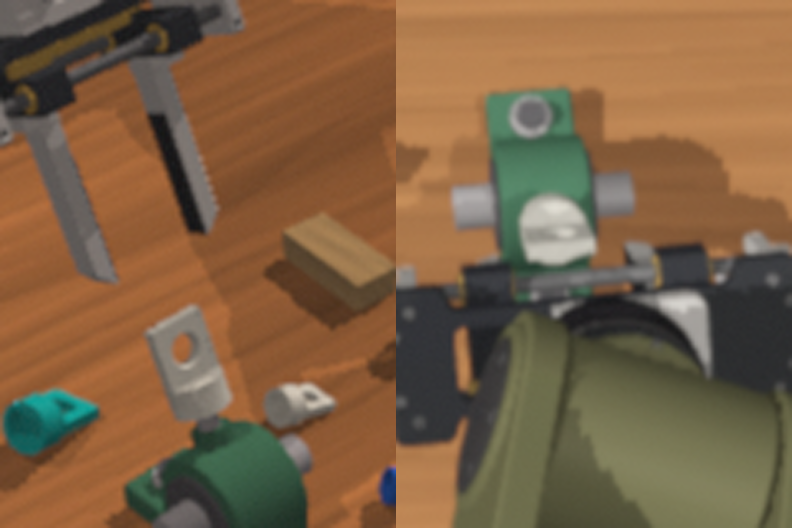

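The scene view shows the fingertips at about (259,213) and (292,200), straddling the cap's axis above the eye. I'll go down along the axis and close.

Call:
play_rows(deltas=[[[14,-3,-1.5,0,0,0,60],[20,0,0,0,0,0,60],[18,0,0,0,0,0,60],[12,0,0,0,0,0,60],[6,0,0,0,0,0,60],[0,0,0,0,0,0,60],[0,0,0,0,0,0,50]]])

```text
time_s: 3.7
ee_pos: [0.5592, -0.0546, 0.1111]
eef_rot: [-0.002, 1.135, 0.065]
force: [-0.6, -0.7, -0.2]
grip_width: 0.0551
```

```bash
python3 - <<'E'
from tg import *
need(eye-.014*cz,capR)
ims=[]
for n,(x0,y0,w,h) in dict(scene=(240,160,100,130),top=(300,200,100,130)).items():
    c=snap(n,n+'2'); im=c['img'][y0:y0+h,x0:x0+w,::-1]; ims.append(cv2.resize(im,None,fx=4,fy=4,interpolation=cv2.INTER_CUBIC))
cv2.imwrite('pics/a2.png',np.hstack(ims))
E
```

```text
tool-shift mm [ 0.6  0.5 -0.5] rotvec [ 0.0019 -0.     -0.0001] | pos [ 0.5592 -0.0546  0.1111]
```

View pics/a2.png

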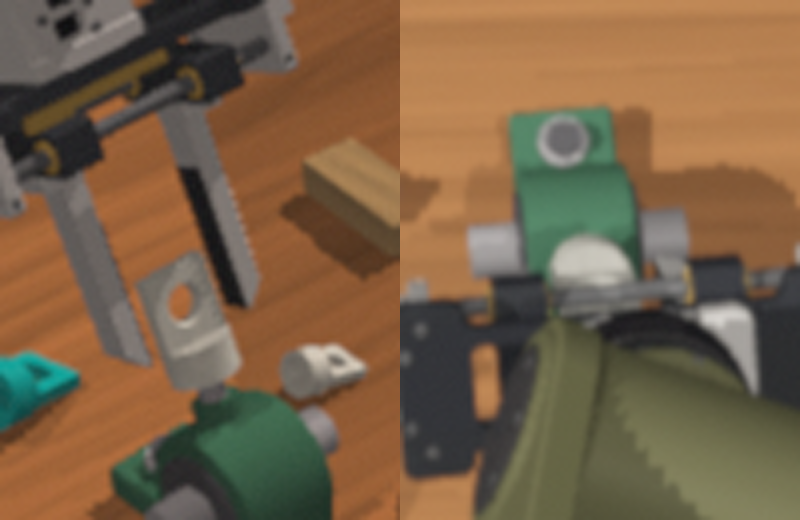

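Scene shows both fingertips beside the lower part of the eye, the eye midway between them at about (287,243). Closing.

Call:
play_rows(deltas=[[[0,0,0,0,0,0,30],[0,0,0,0,0,0,30],[0,0,0,0,0,0,30],[0,0,0,0,0,0,30],[0,0,0,0,0,0,30],[0,0,0,0,0,0,30]]], grip_force=25)

```text
time_s: 4.4
ee_pos: [0.5591, -0.0546, 0.1105]
eef_rot: [-0.001, 1.135, 0.065]
force: [-3.4, 0.4, 4.4]
grip_width: 0.0336
```

```bash
python3 - <<'E'
from tg import *
need(eye-.014*cz,capR); o=ctrl.get_obs(); print(o['grip_width'],o['force'])
E
```

```text
tool-shift mm [ 0.1  0.5 -0.3] rotvec [ 0.0018 -0.0005 -0.0001] | pos [ 0.5591 -0.0546  0.1105]
0.03364052157189895 [-3.39616395  0.36929775  4.40902685]
```

Call:
play_rows(deltas=[[[-4,0,0,0,0,0,30],[-8,0,0,0,0,0,30],[-12,0,0,0,0,0,30],[-16,0,0,0,0,0,30],[-20,0,0,0,0,0,30],[-20,0,0,0,0,0,30],[-20,0,0,0,0,0,30],[-10,0,0,0,0,0,30],[0,0,0,0,0,0,30]]])

```text
time_s: 5.3
ee_pos: [0.5128, -0.0578, 0.2116]
eef_rot: [-0.003, 1.133, 0.063]
force: [0.2, -0.3, -0.8]
grip_width: 0.034
```

```bash
python3 - <<'E'
from tg import *
o=ctrl.get_obs(); print(o['grip_width'],o['force'])
ims=[]
for n,(x0,y0,w,h) in dict(scene=(220,110,120,180),top=(280,180,120,180)).items():
    c=snap(n,n+'3'); im=c['img'][y0:y0+h,x0:x0+w,::-1]; ims.append(cv2.resize(im,None,fx=3.3,fy=3.3,interpolation=cv2.INTER_CUBIC))
cv2.imwrite('pics/a3.png',np.hstack(ims))
# stand target
psi=-.156; 
E
```

```text
0.033975153316433915 [ 0.17319604 -0.26849808 -0.79239441]
```

View pics/a3.png

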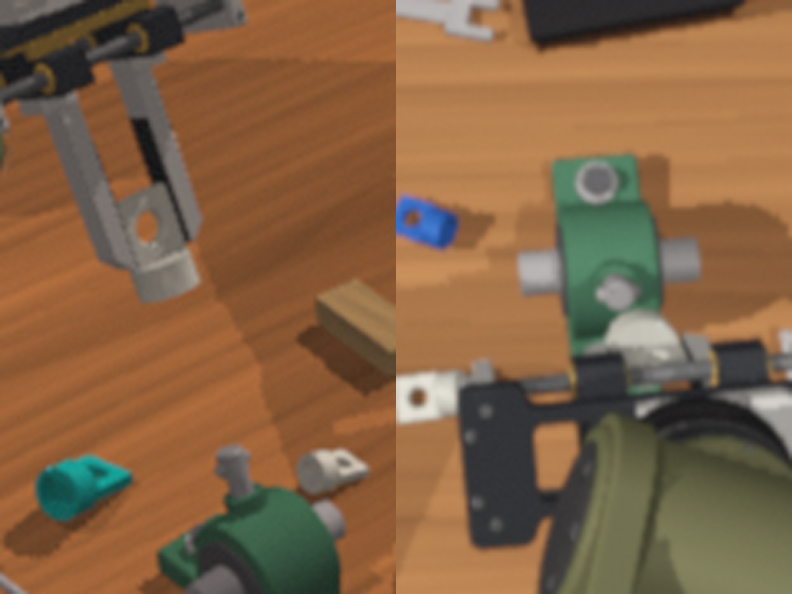

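The cap came off squarely and is held by the eye. The nipple is bare, at scene about (290,247) and top about (347,268). Now to the peg.

```bash
cat >> tg.py <<'E'
psi=-.156; Rs=Ro.from_euler('z',psi); so=np.array([.5255,-.2823,0])
def peg(d): return so+Rs.apply([.022-d*np.cos(np.radians(20)),0,.14+d*np.sin(np.radians(20))])
ln=np.radians(10); sz=Rs.apply([np.sin(ln),0,np.cos(ln)]); pegR=toolR(-sz,Rs.apply([0,1,0]))
def tcp_for_eye(e): return np.array(e)-.0142*sz
E
python3 - <<'E'
from tg import *
print(peg(25e-3),peg(75e-3))
tp=tcp_for_eye(peg(.08)); print(tp)
need(tp,pegR)
p,R=pose()
rows(tp,pegR,20,grip=30)
E
```

```text
[ 0.52402581 -0.28206814  0.1485505 ] [ 0.47761173 -0.27476823  0.16565151]
[ 0.47053446 -0.27365513  0.15337734]
 tool-shift mm [  27.4 -212.8  -74.9] rotvec [ 0.2242  0.6073 -0.0289] | pos [ 0.5127 -0.0576  0.2097]
[[[1.4,-10.6,-3.7,0.0112,0.0304,-0.0014,30],[1.5,-10.7,-3.6,0.0112,0.0304,-0.0014,30],[1.6,-10.7,-3.4,0.0112,0.0304,-0.0014,30],[1.7,-10.8,-3.3,0.0112,0.0304,-0.0014,30],[1.9,-10.8,-3.1,0.0112,0.0304,-0.0014,30],[1.9,-10.8,-2.9,0.0112,0.0304,-0.0014,30],[2.1,-10.8,-2.7,0.0112,0.0304,-0.0014,30],[2.1,-10.9,-2.5,0.0112,0.0304,-0.0014,30],[2.2,-10.9,-2.3,0.0112,0.0304,-0.0014,30],[2.4,-10.9,-2.2,0.0112,0.0304,-0.0014,30],[2.3,-10.9,-1.9,0.0112,0.0304,-0.0014,30],[2.5,-11.0,-1.8,0.0112,0.0304,-0.0014,30],[2.5,-10.9,-1.5,0.0112,0.0304,-0.0014,30],[2.6,-11.0,-1.4,0.0112,0.0304,-0.0014,30],[2.7,-11.0,-1.1,0.0112,0.0304,-0.0014,30],[2.7,-11.0,-1.0,0.0112,0.0304,-0.0014,30],[2.7,-11.0,-0.7,0.0112,0.0304,-0.0014,30],[2.8,-11.0,-0.6,0.0112,0.0304,-0.0014,30],[2.8,-11.0,-0.3,0.0112,0.0304,-0.0014,30],[2.8,-11.0,-0.1,0.0112,0.0304,-0.0014,30]]]
end err mm [ 0.01  0.04 -0.01] ang 0.0011
```

Call:
play_rows(deltas=[[[1,-11,-3.5,0.011,0.03,-0.001,30],[1,-11,-3.5,0.011,0.03,-0.001,30],[1,-11,-3.5,0.011,0.03,-0.001,30],[1,-11,-3,0.011,0.03,-0.001,30],[1,-11,-3,0.011,0.03,-0.001,30],[1,-11,-3,0.011,0.03,-0.001,30],[1,-11,-3,0.011,0.03,-0.001,30],[1,-11,-2.5,0.011,0.03,-0.001,30],[1,-11,-2.5,0.011,0.03,-0.001,30],[1,-11,-2.5,0.011,0.03,-0.001,30]]])

```text
time_s: 6.4
ee_pos: [0.4891, -0.1681, 0.1887]
eef_rot: [0.164, 1.438, 0.121]
force: [0.4, 0.1, 0.1]
grip_width: 0.0337
```

Call:
play_rows(deltas=[[[1,-11,-2,0.011,0.03,-0.001,30],[1,-11,-2,0.011,0.03,-0.001,30],[1,-11,-2,0.011,0.03,-0.001,30],[1,-11,-1.5,0.011,0.03,-0.001,30],[1,-11,-1,0.011,0.03,-0.001,30],[1,-11,-1,0.011,0.03,-0.001,30],[1,-11,-0.5,0.011,0.03,-0.001,30],[1,-11,-0.5,0.011,0.03,-0.001,30],[1,-8,0,0.011,0.03,-0.001,30],[0,0,0,0.01,0.03,0,30]]])

```text
time_s: 7.4
ee_pos: [0.4707, -0.2631, 0.177]
eef_rot: [3.079, 1.399, 2.928]
force: [-0.9, -0.4, -1.4]
grip_width: 0.0338
```

Call:
play_rows(deltas=[[[0,0,0,0,0,0,30],[0,0,0,0,0,0,30]]])

```text
time_s: 7.6
ee_pos: [0.471, -0.2623, 0.1777]
eef_rot: [3.077, 1.402, 2.929]
force: [-0.3, 0.6, -0.2]
grip_width: 0.0342
```

```bash
python3 - <<'E'
from tg import *
need(tcp_for_eye(peg(.08)),pegR)
E
```

```text
tool-shift mm [ 23.6 -11.6   5.3] rotvec [ 0.0084  0.0061 -0.0095] | pos [ 0.471  -0.2623  0.1777]
```

Call:
play_rows(deltas=[[[6,-3,1,0.008,0.006,-0.009,30],[8,-4,2,0,0,0,30],[6,-3,1.5,0,0,0,30],[3.5,-1.5,0.5,0,0,0,30],[0,0,0,0,0,0,30],[0,0,0,0,0,0,30]]])

```text
time_s: 8.2
ee_pos: [0.4701, -0.274, 0.1547]
eef_rot: [-3.141, 1.397, 2.986]
force: [-0.5, -0.4, -0.4]
grip_width: 0.0338
```

```bash
python3 - <<'E'
from tg import *
need(tcp_for_eye(peg(.08)),pegR)
ims=[]
for n,(x0,y0,w,h) in dict(scene=(110,180,120,150),top=(420,220,120,150)).items():
    c=snap(n,n+'4'); im=c['img'][y0:y0+h,x0:x0+w,::-1]; ims.append(cv2.resize(im,None,fx=3.3,fy=3.3,interpolation=cv2.INTER_CUBIC))
    print(n,[proj(c,peg(d)).round(1).tolist() for d in(0,.025,.0535,.08)])
cv2.imwrite('pics/a4.png',np.hstack(ims))
E
```

```text
tool-shift mm [1.2 0.4 0.6] rotvec [-0.0004  0.0007  0.0001] | pos [ 0.4701 -0.274   0.1547]
scene [[165.9, 286.0], [160.0, 273.5], [153.4, 259.5], [147.4, 246.8]]
top [[486.2, 270.4], [486.8, 283.2], [487.5, 298.2], [488.2, 312.7]]
```

View pics/a4.png

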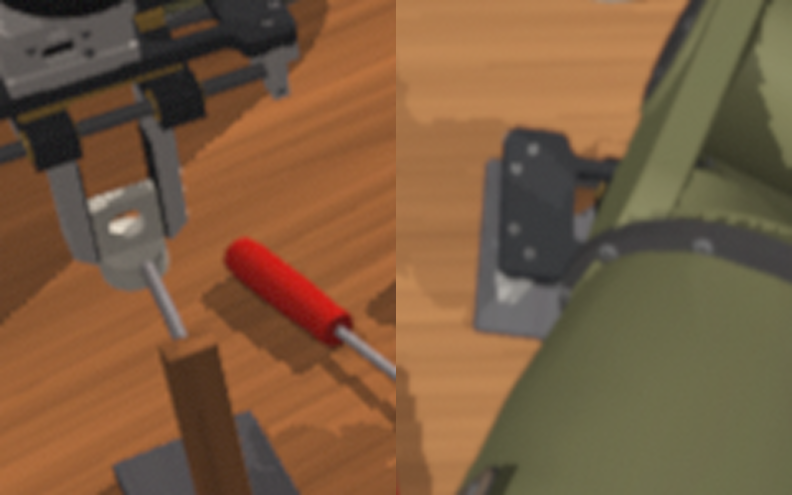

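```bash
python3 - <<'E'
from tg import *
c=load('scene4'); x0,y0=125,225
im=cv2.resize(c['img'][y0:y0+65,x0:x0+60,::-1],None,fx=10,fy=9.2,interpolation=cv2.INTER_CUBIC)
im=cv2.resize(c['img'][y0:y0+60,x0:x0+60,::-1],None,fx=10,fy=10,interpolation=cv2.INTER_CUBIC)
def L(pts,col):
    p=[tuple(int(round(v)) for v in (proj(c,q)+.5-[x0,y0])*10) for q in pts]
    for i in range(len(p)-1): cv2.line(im,p[i],p[i+1],col,1)
L([peg(0),peg(.0535)],(0,255,255)); L([peg(.0535),peg(.09)],(0,0,255))
p,R=pose(); e=p-R.apply([.0142,0,0]); t=np.linspace(0,6.3,40)
X=-R.apply([0,0,1])  # check sign below
for s in(-.004,.004): L([e+R.apply([.0085*np.sin(u),.0085*np.cos(u),s]) for u in t],(255,0,255))
L([e+R.apply([a,b,.004]) for a,b in((.018,.017),(.018,-.017),(-.018,-.017),(-.018,.017),(.018,.017))],(255,0,0))
cv2.imwrite('pics/a5.png',im)
E
```

```text
(no output)
```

View pics/a5.png

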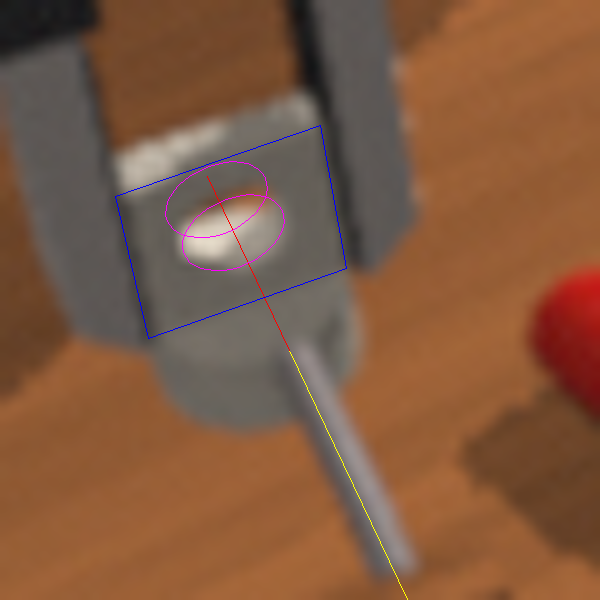

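The scene view shows the hole at about (148,248), matching the modelled cap. The peg tip is at about (155,259), some 1 px to the right of the model. I'll shift +2 mm in y and slide on halfway.

Call:
play_rows(deltas=[[[0.5,2,0.5,0,0,0,30],[0.7,0,4,0,0,0,30],[0.9,0,5,0,0,0,30],[0.9,0,5,0,0,0,30],[0.9,0,5,0,0,0,30],[0.9,0,5,0,0,0,30],[0.9,0,5,0,0,0,30],[0.9,0,5,0,0,0,30],[0.4,0,2,0,0,0,30],[0,0,0,0,0,0,30]]])

```text
time_s: 9.3
ee_pos: [0.5048, -0.2774, 0.1412]
eef_rot: [-3.141, 1.397, 2.986]
force: [-0.2, 1.3, -1.5]
grip_width: 0.0339
```

```bash
cat > v.py <<'E'
import sys
from tg import *
tag=sys.argv[1]
c=snap('scene','scene'+tag); x0,y0=125,225
im=cv2.resize(c['img'][y0:y0+60,x0:x0+60,::-1],None,fx=10,fy=10,interpolation=cv2.INTER_CUBIC)
def L(pts,col):
    p=[tuple(int(round(v)) for v in (proj(c,q)+.5-[x0,y0])*10) for q in pts]
    for i in range(len(p)-1): cv2.line(im,p[i],p[i+1],col,1)
L([peg(0),peg(.0535)],(0,255,255))
p,R=pose(); e=p-R.apply([.0142,0,0]); t=np.linspace(0,6.3,40)
for s in(-.004,.004): L([e+R.apply([.0085*np.sin(u),.0085*np.cos(u),s]) for u in t],(255,0,255))
cv2.imwrite(f'pics/v{tag}.png',im)
need(tcp_for_eye(peg(.025)),pegR); o=ctrl.get_obs();print(o['force'],o['grip_width'])
E
python3 v.py 6
```

```text
tool-shift mm [ 3.6 -1.6 18.3] rotvec [-0.0003  0.0005  0.0001] | pos [ 0.5047 -0.2774  0.1413]
[-0.66562025 -0.20340362 -0.37879317] 0.03347163248149642
```

View pics/v6.png

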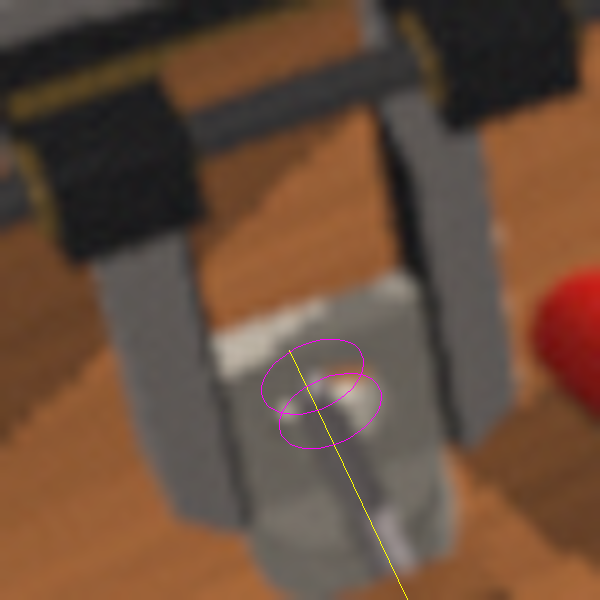

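The peg runs through the hole's centre at about (158,266). I'll slide on to mid-peg and lower until it carries.

Call:
play_rows(deltas=[[[0.9,0,5,0,0,0,30],[0.9,0,5,0,0,0,30],[0.9,0,5,0,0,0,30],[0.5,0,3,0,0,0,30],[1,0,0,0,0,0,30],[1,0,0,0,0,0,30],[1,0,0,0,0,0,30],[0,0,0,0,0,0,30],[0,0,0,0,0,0,30]]])

```text
time_s: 10.25
ee_pos: [0.5211, -0.28, 0.1323]
eef_rot: [-3.14, 1.397, 2.987]
force: [-0.8, -0.5, 0.1]
grip_width: 0.0337
```

```bash
python3 v.py 7
```

```text
tool-shift mm [-2.4 -1.6  0.3] rotvec [-0.0004  0.0008  0.0001] | pos [ 0.5211 -0.28    0.1323]
[-0.08080764 -0.64833035 -0.58171058] 0.03360941604772801
```

View pics/v7.png

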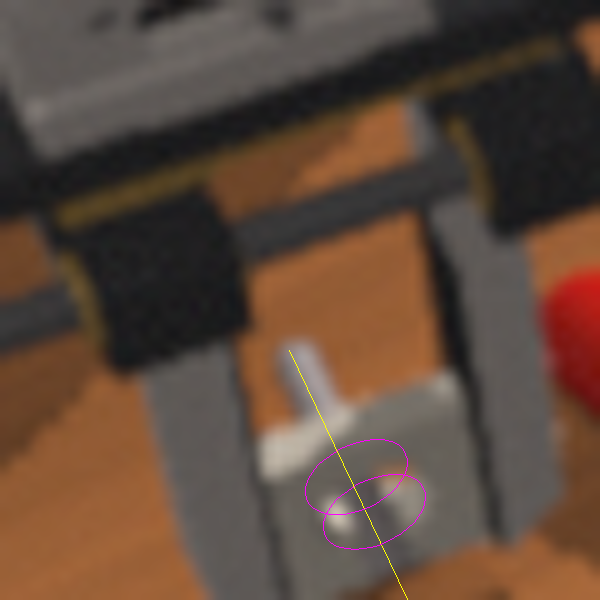

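Mid-peg, with the tip protruding past the eye at (155,259). Releasing.

Call:
play_rows(deltas=[[[0,0,0,0,0,0,40],[0,0,0,0,0,0,50],[0,0,0,0,0,0,60],[0,0,0,0,0,0,64],[0,0,0,0,0,0,64],[0,0,0,0,0,0,64]]])

```text
time_s: 10.9
ee_pos: [0.5211, -0.28, 0.1322]
eef_rot: [-3.141, 1.397, 2.986]
force: [-0.3, -0.0, -0.4]
grip_width: 0.0641
```

Call:
play_rows(deltas=[[[-10,0,0,0,0,0,64],[-15,0,0,0,0,0,64],[-20,0,0,0,0,0,64],[-20,0,0,0,0,0,64],[-10,0,0,0,0,0,64],[0,0,0,0,0,0,64]]])

```text
time_s: 11.5
ee_pos: [0.5345, -0.2822, 0.2076]
eef_rot: [-3.135, 1.399, 2.992]
force: [0.6, 0.8, 0.2]
grip_width: 0.0636
```

```bash
python3 - <<'E'
from tg import *
ims=[]
for n,(x0,y0,w,h) in dict(scene=(110,180,120,150),top=(420,220,120,150)).items():
    c=snap(n,n+'8'); im=c['img'][y0:y0+h,x0:x0+w,::-1]; ims.append(cv2.resize(im,None,fx=3.3,fy=3.3,interpolation=cv2.INTER_CUBIC))
cv2.imwrite('pics/a8.png',np.hstack(ims))
print(pose()[0], ctrl.get_obs()['qpos'])
E
```

```text
[ 0.53374401 -0.28190854  0.20540736] [-0.51899239  0.52640631  1.21444432 -0.06155001  1.56424283 -1.92805459]
```

View pics/a8.png

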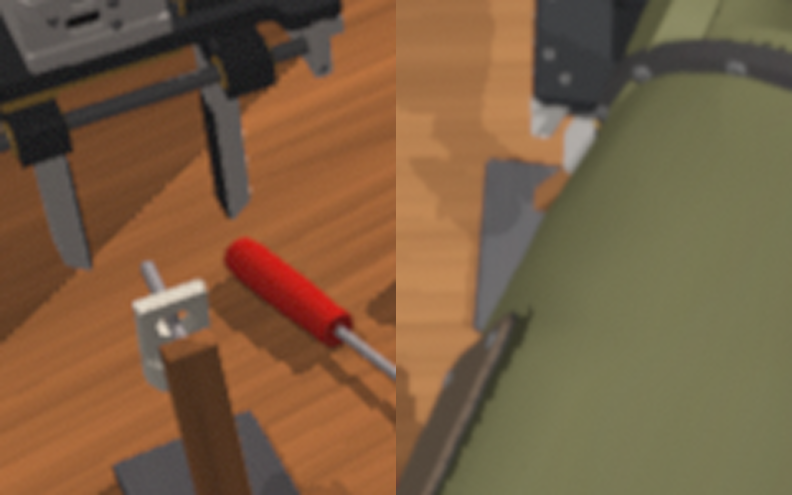

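The cap hangs on the peg near the post, eye at scene about (161,277). On to the gun.

```bash
cat >> tg.py <<'E'
gun=np.array([.5045,.2713,0]); gunR=toolR([0,0,-1],[0,1,0])
E
python3 - <<'E'
from tg import *
need(gun+[0,0,.20],gunR)
need(gun+[0,0,.20],toolR([0,0,-1],[.25,.97,0]))
E
```

```text
tool-shift mm [  25.4  541.9 -112.3] rotvec [-0.1559 -0.1742 -0.0138] | pos [ 0.5337 -0.2819  0.2054]
 tool-shift mm [  25.4  541.9 -112.3] rotvec [ 0.0957 -0.1745  0.0082] | pos [ 0.5337 -0.2819  0.2054]
```

Call:
play_rows(deltas=[[[-2,14,-3,-0.008,-0.0175,-0.001,64],[0,27,-5,-0.015,-0.0175,-0.001,64],[0,28,-5,-0.015,-0.0175,-0.001,64],[0,28,-5,-0.015,-0.0175,-0.001,64],[0,28,-5,-0.015,-0.0175,-0.001,64],[0,28,-4,-0.015,-0.0175,-0.001,64],[0,28,-4,-0.015,-0.0175,-0.001,64],[0,28,-4,-0.015,-0.0175,-0.001,64],[0,28,-4,-0.015,-0.0175,-0.001,64],[0,28,-4,-0.015,-0.0175,-0.001,64]]])

```text
time_s: 12.6
ee_pos: [0.5153, -0.0132, 0.2118]
eef_rot: [1.251, 1.569, 1.238]
force: [1.0, -0.2, 0.4]
grip_width: 0.0642
```

Call:
play_rows(deltas=[[[0,28,0,-0.01,0,0,64],[0,28,0,0,0,0,64],[0,28,0,0,0,0,64],[0,28,0,0,0,0,64],[0,28,0,0,0,0,64],[0,28,0,0,0,0,64],[0,28,0,0,0,0,64],[0,28,0,0,0,0,64],[0,18,0,0,0,0,64],[0,0,0,0,0,0,64]]])

```text
time_s: 13.6
ee_pos: [0.5163, 0.2292, 0.2119]
eef_rot: [1.831, 1.57, 1.83]
force: [-0.2, -0.0, -0.5]
grip_width: 0.0641
```

```bash
python3 - <<'E'
from tg import *
need(gun+[0,0,.17],gunR); print(pose()[1].as_matrix().round(3))
E
```

```text
tool-shift mm [ 42.   42.  -11.8] rotvec [-0.001  -0.0003 -0.0012] | pos [0.5163 0.2292 0.2119]
[[-0.     0.001  1.   ]
 [ 0.001  1.    -0.001]
 [-1.     0.001 -0.   ]]
```

Call:
play_rows(deltas=[[[8,10,-3,0,0,0,64],[10,14,-4,0,0,0,64],[12,12,-3,0,0,0,64],[12,6,-2,0,0,0,64],[0,0,0,0,0,0,64],[0,0,0,0,0,0,64]]])

```text
time_s: 14.2
ee_pos: [0.5051, 0.2697, 0.171]
eef_rot: [0.894, 1.569, 0.891]
force: [-0.5, -1.0, -0.4]
grip_width: 0.0639
```

```bash
python3 - <<'E'
from tg import *
need(gun+[0,0,.17],gunR)
ims=[]
p,R=pose()
for n,(x0,y0,w,h) in dict(scene=(350,90,80,120),top=(120,230,80,120)).items():
    c=snap(n,n+'9'); im=cv2.resize(c['img'][y0:y0+h,x0:x0+w,::-1],None,fx=5,fy=5,interpolation=cv2.INTER_CUBIC)
    def L(pts,col):
        q=[tuple(int(round(v)) for v in (proj(c,q)+.5-[x0,y0])*5) for q in pts]
        for i in range(len(q)-1): cv2.line(im,q[i],q[i+1],col,1)
    t=np.linspace(0,6.3,40)
    for r,z in((.0145,.130),(.0245,.072)): L([gun+[r*np.cos(u),r*np.sin(u),z] for u in t],(255,0,255))
    L([p,p+[0,0,-.11]],(0,255,255)); L([p+[0,-.032,0],p+[0,.032,0]],(0,255,0))
    ims.append(im)
cv2.imwrite('pics/a9.png',np.hstack(ims))
E
```

```text
tool-shift mm [ 1.   1.6 -0.6] rotvec [-0.0028  0.001  -0.0012] | pos [0.5051 0.2697 0.171 ]
```

View pics/a9.png

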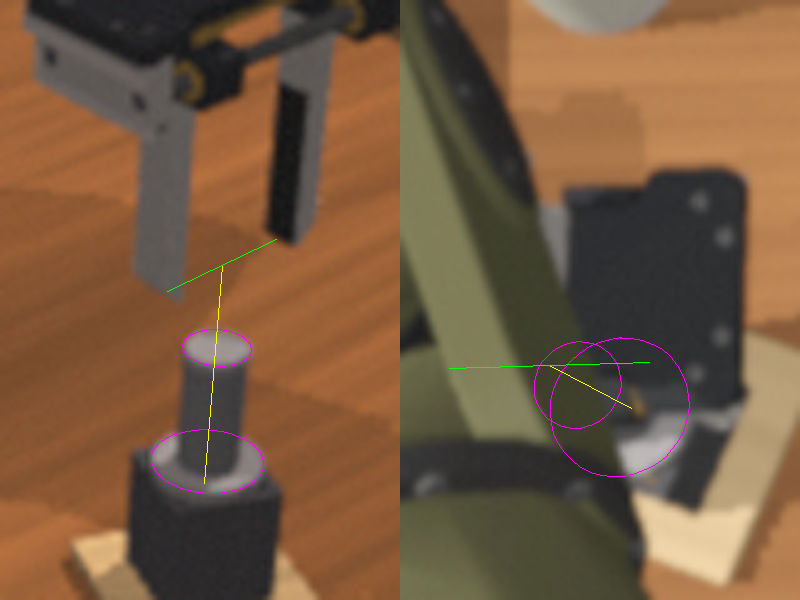

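The scene overlay agrees with the gun's top at (393,159) and collar at (391,182). The fingers straddle it, so I'll descend and grip just above the collar.

Call:
play_rows(deltas=[[[8,1.5,-0.5,0,0,0,64],[16,0,0,0,0,0,64],[18,0,0,0,0,0,64],[18,0,0,0,0,0,64],[16,0,0,0,0,0,64],[12,0,0,0,0,0,64],[6,0,0,0,0,0,64],[1,0,0,0,0,0,64],[0,0,0,0,0,0,60]]])

```text
time_s: 15.2
ee_pos: [0.5051, 0.2716, 0.0767]
eef_rot: [0.743, 1.568, 0.74]
force: [0.4, -0.4, -0.2]
grip_width: 0.0608
```

```bash
python3 - <<'E'
from tg import *
need(gun+[0,0,.076],gunR); print(ctrl.get_obs()['force'])
E
```

```text
tool-shift mm [ 0.7 -0.3 -0.6] rotvec [-0.0031  0.0021 -0.002 ] | pos [0.5051 0.2716 0.0767]
[ 0.35570404 -0.37485341 -0.24616521]
```

Call:
play_rows(deltas=[[[0,0,0,0,0,0,22],[0,0,0,0,0,0,22],[0,0,0,0,0,0,22],[0,0,0,0,0,0,22],[0,0,0,0,0,0,22],[0,0,0,0,0,0,22],[0,0,0,0,0,0,22]]], grip_force=50)

```text
time_s: 15.9
ee_pos: [0.5049, 0.2715, 0.0764]
eef_rot: [0.79, 1.568, 0.787]
force: [-0.3, 0.4, 1.3]
grip_width: 0.0281
```

```bash
python3 - <<'E'
from tg import *
need(gun+[0,0,.076],gunR); print(ctrl.get_obs()['force'],ctrl.get_obs()['grip_width'])
E
```

```text
tool-shift mm [ 0.4 -0.2 -0.4] rotvec [-0.003   0.0017 -0.0017] | pos [0.5049 0.2715 0.0764]
[-0.27948877  0.44488493  1.33609144] 0.02814115012136365
```

Call:
play_rows(deltas=[[[-4,0,0,0,0,0,22],[-10,0,0,0,0,0,22],[-16,0,0,0,0,0,22],[-20,0,0,0,0,0,22],[-20,0,0,0,0,0,22],[-20,0,0,0,0,0,22],[-20,0,0,0,0,0,22],[-16,0,0,0,0,0,22],[-8,0,0,0,0,0,22],[0,0,0,0,0,0,22]]])

```text
time_s: 16.9
ee_pos: [0.5049, 0.2713, 0.2114]
eef_rot: [0.651, 1.567, 0.648]
force: [0.5, -0.3, -4.0]
grip_width: 0.0274
```

```bash
python3 - <<'E'
from tg import *
p,R=pose(); print(p,ctrl.get_obs()['force'],ctrl.get_obs()['grip_width'])
for n in('scene','top'): snap(n,n+'10')
a=load('scene10')['img'][40:220,330:450,::-1]
b=load('scene10')['img'][235:280,265:320,::-1]; c=load('top10')['img'][245:290,320:375,::-1]
r=lambda i,f:cv2.resize(i,None,fx=f,fy=f,interpolation=cv2.INTER_CUBIC)
cv2.imwrite('pics/gunup.png',r(a,3.3)); cv2.imwrite('pics/nip.png',np.vstack([r(b,6.5),r(c,6.5)]))
E
```

```text
[0.50488903 0.27132403 0.21136358] [ 0.50822534 -0.28484923 -3.96066223] 0.027436326327725708
```

View pics/gunup.png

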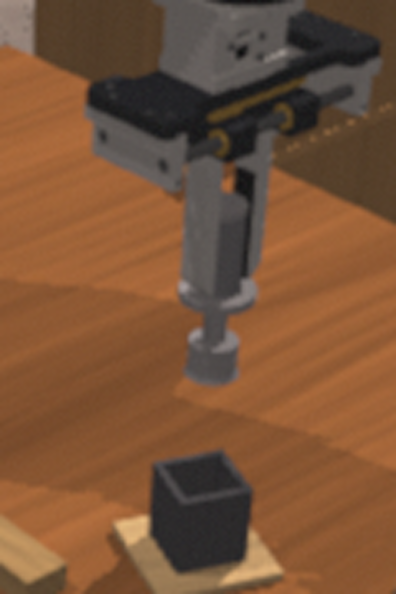

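View pics/nip.png

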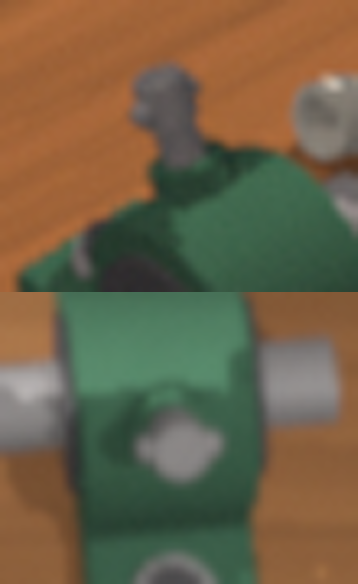

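```bash
cat > nipov.py <<'E'
from tg import *
def ov(pts_fn,out,tag,boxes,f=12):
    ims=[]
    for n,(x0,y0,w,h) in boxes.items():
        c=load(n+tag); im=cv2.resize(c['img'][y0:y0+h,x0:x0+w,::-1],None,fx=f,fy=f,interpolation=cv2.INTER_CUBIC); raw=im.copy()
        for pts,col in pts_fn():
            q=[tuple(int(round(v)) for v in (proj(c,q)+.5-[x0,y0])*f) for q in pts]
            for i in range(len(q)-1): cv2.line(im,q[i],q[i+1],col,1)
        ims.append(np.hstack([raw,im]))
    cv2.imwrite(out,np.vstack(ims))
t=np.linspace(0,6.3,40)
def nip(N,yaw):
    R=Ro.from_euler('ZY',[yaw,-np.radians(25)])
    g=lambda m:N+R.apply(m)
    def fn():
        for z in(0,-.026): yield [g([.008*np.cos(u),.008*np.sin(u),z]) for u in t],(255,0,255)
        for s in(-1,1): yield [g([0,s*.008,-.005]),g([0,s*.012,-.008]),g([0,s*.008,-.011])],(0,255,255)
        for z in(-.026,): yield [g([.012*np.cos(u),.012*np.sin(u),z]) for u in t],(255,255,0)
    return fn
E
python3 - <<'E'
from nipov import *
S=load('scene10');T=load('top10')
N,e=tri(S,(290.4,246.9),T,(347.7,268.4)); print(N,e)
N2=eye-.022*cz; print(N2,proj(S,N2),proj(T,N2))
ov(nip(N,.065),'pics/nov.png','10',dict(scene=(275,238,33,24),top=(330,255,33,24)))
E
```

```text
[ 0.56559253 -0.05347935  0.1046906 ] 0.003975765813803313
[ 0.56227797 -0.05389608  0.10306123] [288.05140006 246.90503759] [346.99232441 269.84711695]
```

View pics/nov.png

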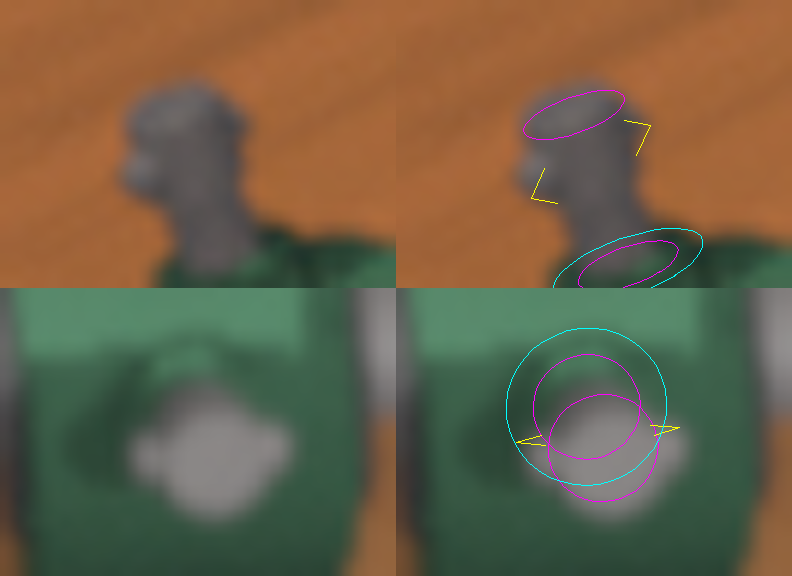

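```bash
cat >> tg.py <<'E'
N0=np.array([.5645,-.0537,.104]); LS=.0499
def tcp_seat(N,h): return np.array(N)+cz*(h+LS)
E
python3 - <<'E'
from tg import *
need(tcp_seat(N0,.05),capR)
p,R=pose(); rows(tcp_seat(N0,.05),capR,16,grip=22)
E
```

```text
tool-shift mm [  14.7 -327.5   19. ] rotvec [-0.0673 -0.4355  0.0137] | pos [0.5044 0.2711 0.2096]
[[[0.9,-20.5,1.2,-0.0042,-0.0272,0.0009,22],[0.9,-20.4,1.1,-0.0042,-0.0272,0.0009,22],[1.0,-20.5,0.9,-0.0042,-0.0272,0.0009,22],[0.9,-20.5,0.9,-0.0042,-0.0272,0.0009,22],[1.0,-20.5,0.7,-0.0042,-0.0272,0.0009,22],[0.9,-20.5,0.6,-0.0042,-0.0272,0.0009,22],[1.0,-20.5,0.6,-0.0042,-0.0272,0.0009,22],[0.9,-20.5,0.4,-0.0042,-0.0272,0.0009,22],[1.0,-20.5,0.3,-0.0042,-0.0272,0.0009,22],[0.9,-20.5,0.1,-0.0042,-0.0272,0.0009,22],[0.9,-20.5,0.1,-0.0042,-0.0272,0.0009,22],[0.9,-20.5,0.0,-0.0042,-0.0272,0.0009,22],[0.8,-20.5,-0.2,-0.0042,-0.0272,0.0009,22],[0.9,-20.5,-0.2,-0.0042,-0.0272,0.0009,22],[0.8,-20.5,-0.4,-0.0042,-0.0272,0.0009,22],[0.8,-20.5,-0.5,-0.0042,-0.0272,0.0009,22]]]
end err mm [-0.01 -0.   -0.03] ang 0.0007
```

Call:
play_rows(deltas=[[[0,-14,1,-0.004,-0.027,0.001,22],[0,-20,1,-0.004,-0.027,0.001,22],[0,-22,1,-0.004,-0.027,0.001,22],[0,-22,1,-0.004,-0.027,0.001,22],[0,-22,1,-0.004,-0.027,0.001,22],[0,-22,1,-0.004,-0.027,0.001,22],[0,-22,0.5,-0.004,-0.027,0.001,22],[0,-22,0.5,-0.004,-0.027,0.001,22],[0,-22,0,-0.004,-0.027,0.001,22],[0,-22,0,-0.004,-0.027,0.001,22]]])

```text
time_s: 18.0
ee_pos: [0.5144, 0.0605, 0.2089]
eef_rot: [0.022, 1.3, 0.059]
force: [0.0, -0.1, -3.1]
grip_width: 0.0276
```

Call:
play_rows(deltas=[[[0,-22,0,-0.004,-0.027,0.001,22],[0,-22,0,-0.004,-0.027,0.001,22],[0,-22,0,-0.004,-0.027,0.001,22],[0,-22,0,-0.004,-0.027,0.001,22],[0,-18,0,-0.004,-0.027,0.001,22],[0,-8,0,-0.004,-0.027,0.001,22],[0,0,0,0,0,0,22],[0,0,0,0,0,0,22]]])

```text
time_s: 18.8
ee_pos: [0.5199, -0.0523, 0.2087]
eef_rot: [0.009, 1.139, 0.07]
force: [-0.7, -0.4, -3.1]
grip_width: 0.0274
```

```bash
python3 - <<'E'
from tg import *
need(tcp_seat(N0,.04),capR)
E
```

```text
tool-shift mm [23.7 -4.3 -3.9] rotvec [-0.0044 -0.0044 -0.0022] | pos [ 0.5199 -0.0523  0.2087]
```

Call:
play_rows(deltas=[[[6,-1,-1,-0.004,-0.004,-0.002,22],[8,-1.5,-1.5,0,0,0,22],[6,-1,-1,0,0,0,22],[3,-0.5,-0.5,0,0,0,22],[0,0,0,0,0,0,22],[0,0,0,0,0,0,22]]])

```text
time_s: 19.4
ee_pos: [0.5267, -0.0561, 0.1868]
eef_rot: [-0.0, 1.133, 0.065]
force: [0.4, 0.5, -3.1]
grip_width: 0.0276
```

```bash
cat > gov.py <<'E'
import sys
from nipov import *
def gunfn(p,R,N,yaw=.065):
    g=lambda r,z,u:p+R.apply([LS+.0145-z,r*np.cos(u),r*np.sin(u)])
    def fn():
        for r,z,col in((.018,0,(255,0,255)),(.0165,.024,(255,0,255)),(.0245,.054,(255,0,0)),(.0245,.060,(255,0,0))): yield [g(r,z,u) for u in t],col
        yield [g(0,.06,0),g(0,-.026,0)],(0,0,255)
        yield from nip(N,yaw)()
    return fn
if __name__=='__main__':
    tag=sys.argv[1]; 
    for n in('scene','top'): snap(n,n+tag)
    p,R=pose(); np.savez(f'pics/pose{tag}.npz',p=p,R=R.as_matrix())
    need(tcp_seat(N0,.04),capR)
    ov(gunfn(p,R,N0),f'pics/g{tag}.png',tag,dict(scene=(258,195,60,75)),6.5)
    ov(gunfn(p,R,N0),f'pics/gt{tag}.png',tag,dict(top=(315,235,60,60)),6.5)
E
python3 gov.py 11
```

```text
tool-shift mm [ 1.3 -0.  -0.8] rotvec [0.0002 0.0019 0.0001] | pos [ 0.5267 -0.0561  0.187 ]
```

View pics/g11.png

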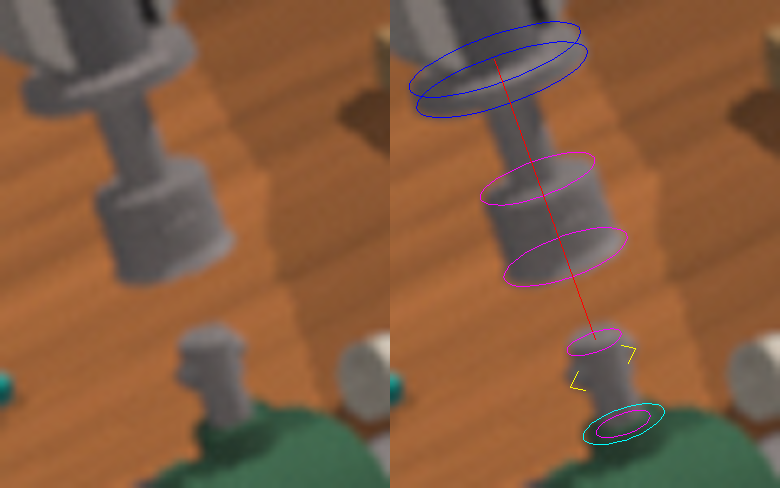

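View pics/gt11.png

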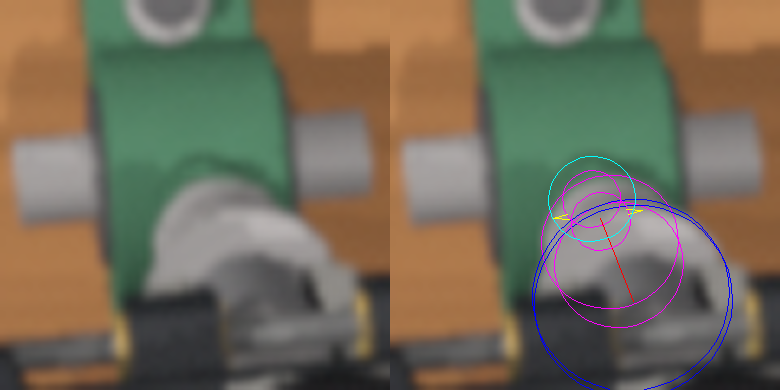

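```bash
python3 - <<'E'
from gov import *
d=np.load('pics/pose11.npz'); p,R=d['p'],Ro.from_matrix(d['R'])
for n in('scene','top'):
    c=load(n+'11'); print(n,'N0',proj(c,N0).round(2),'mouth',proj(c,p+R.apply([LS+.0145,0,0])).round(2))
def big(n,tag,box,fn,f,out):
    x0,y0,w,h=box; c=load(n+tag); im=cv2.resize(c['img'][y0:y0+h,x0:x0+w,::-1],None,fx=f,fy=f,interpolation=cv2.INTER_CUBIC)
    im=cv2.convertScaleAbs(im,alpha=1.4,beta=0)
    for pts,col in fn():
        q=[tuple(int(round(v*16)) for v in ((proj(c,q)+.5-[x0,y0])*f)) for q in pts]
        for i in range(len(q)-1): cv2.line(im,q[i],q[i+1],col,1,cv2.LINE_AA,4)
    for k in range(0,w,5): cv2.putText(im,str(x0+k),(int(k*f),10),0,.35,(255,255,255)); cv2.line(im,(int(k*f),12),(int(k*f),18),(255,255,255),1)
    for k in range(0,h,5): cv2.putText(im,str(y0+k),(0,int(k*f)+4),0,.35,(255,255,255))
    return im
im1=big('top','11',(332,256,40,36),gunfn(p,R,N0),10,0)
im2=big('top','10',(332,256,40,36),nip(N0,.065),10,0)
cv2.imwrite('pics/b1.png',np.hstack([im1,im2]))
im1=big('scene','11',(270,225,40,40),gunfn(p,R,N0),10,0)
im2=big('scene','11',(270,225,40,40),lambda:[],10,0)
cv2.imwrite('pics/b2.png',np.hstack([im1,im2]))
E
```

```text
scene N0 [288.86 247.08] mouth [284.45 233.91]
top N0 [346.85 268.5 ] mouth [348.28 271.71]
```

View pics/b1.png

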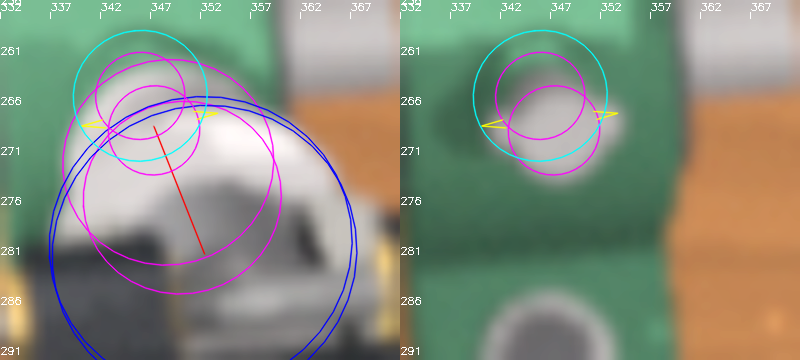

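View pics/b2.png

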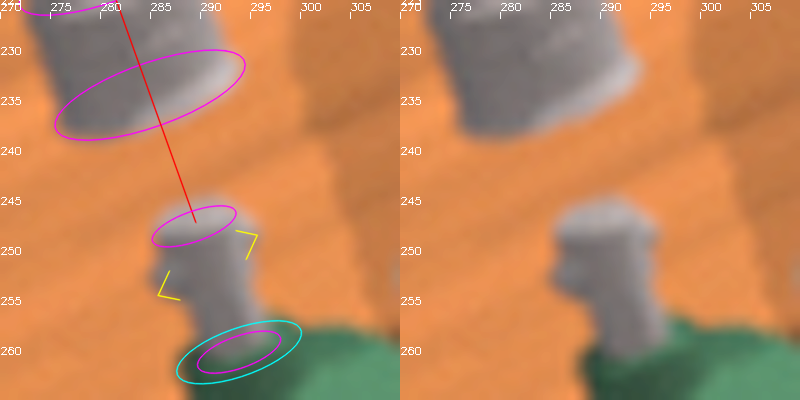

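The scene view shows the coupler mouth centred at about (284,234) and the nipple top at about (289.7,246.3), within 1 px of the model. Top disc at about (347.2,268.8). I'll correct by about 1 mm and close in to 5 mm for another look.

```bash
cat >> tg.py <<'E'
ex=Rc.apply([1,0,0]); N1=N0+ex*.001+hy*.0008+cz*.0009
E
python3 - <<'E'
from tg import *
need(tcp_seat(N1,.0205),capR)
E
```

```text
tool-shift mm [19.9  0.8  0.2] rotvec [0.0002 0.0019 0.0001] | pos [ 0.5267 -0.0561  0.187 ]
```

Call:
play_rows(deltas=[[[5,1,0,0,0.002,0,22],[6,0,0,0,0,0,22],[5,0,0,0,0,0,22],[3,0,0,0,0,0,22],[1,0,0,0,0,0,22],[0,0,0,0,0,0,22],[0,0,0,0,0,0,22]]])

```text
time_s: 20.2
ee_pos: [0.5351, -0.0546, 0.1687]
eef_rot: [-0.0, 1.135, 0.065]
force: [-0.0, -0.0, -4.2]
grip_width: 0.0274
```

```bash
python3 - <<'E'
from gov import *
for n in('scene','top'): snap(n,n+'12')
p,R=pose(); need(tcp_seat(N1,.0205),capR)
def big(n,tag,box,fn,f):
    x0,y0,w,h=box; c=load(n+tag); im=cv2.resize(c['img'][y0:y0+h,x0:x0+w,::-1],None,fx=f,fy=f,interpolation=cv2.INTER_CUBIC)
    im=cv2.convertScaleAbs(im,alpha=1.4,beta=0)
    for pts,col in fn():
        q=[tuple(int(round(v*16)) for v in ((proj(c,q)+.5-[x0,y0])*f)) for q in pts]
        for i in range(len(q)-1): cv2.line(im,q[i],q[i+1],col,1,cv2.LINE_AA,4)
    return im
cv2.imwrite('pics/b3.png',np.hstack([big('scene','12',(270,225,40,40),gunfn(p,R,N1),10),big('scene','12',(270,225,40,40),lambda:[],10)]))
E
```

```text
tool-shift mm [-0.2 -0.3  0.3] rotvec [ 0.0003 -0.0002  0.0001] | pos [ 0.535  -0.0546  0.1688]
```

View pics/b3.png

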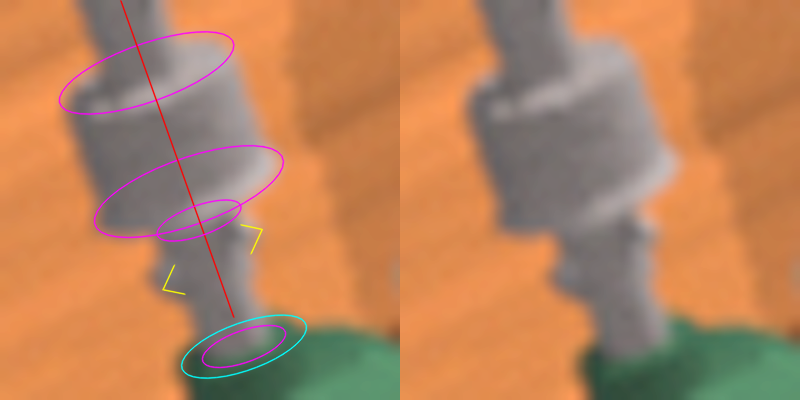

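The scene view shows the gun's axis and the nipple's stem in line within about 0.4 px, mouth at about (289,244). I'll start pressing along the axis.

Call:
play_rows(deltas=[[[3,0,0,0,0,0,22],[3,0,0,0,0,0,22],[2,0,0,0,0,0,22],[2,0,0,0,0,0,22],[0,0,0,0,0,0,22],[0,0,0,0,0,0,22]]], grip_force=60)

```text
time_s: 20.9
ee_pos: [0.5392, -0.0543, 0.1595]
eef_rot: [-0.0, 1.135, 0.065]
force: [-0.2, 0.5, -3.7]
grip_width: 0.0281
```

```bash
cat > chk.py <<'E'
from tg import *
o=ctrl.get_obs(); p,R=pose(o); F=np.array(o['force'])-[0,0,-3.5]
print('t',o['time_s'],'F tool axes (gun weight removed)',R.inv().apply(F).round(1),'M',R.inv().apply(o['moment']).round(2),'grip',round(o['grip_width'],4)); need(tcp_seat(N1,0),capR)
E
python3 chk.py
```

```text
t 20.9 F tool axes (gun weight removed) [ 0.1  0.5 -0.3] M [-0.02  0.47  0.01] grip 0.0281
 tool-shift mm [10.2 -0.3  0.4] rotvec [ 0.0002 -0.0006 -0.    ] | pos [ 0.5392 -0.0543  0.1595]
```

Call:
play_rows(deltas=[[[1,0,0,0,0,0,22],[1,0,0,0,0,0,22],[1,0,0,0,0,0,22],[1,0,0,0,0,0,22],[0,0,0,0,0,0,22]]])

```text
time_s: 21.4
ee_pos: [0.541, -0.0542, 0.1558]
eef_rot: [-0.0, 1.135, 0.065]
force: [0.7, -2.1, -2.9]
grip_width: 0.0274
```

```bash
python3 chk.py
```

```text
t 21.4 F tool axes (gun weight removed) [-0.3 -2.1  0.8] M [ 0.07  0.32 -0.38] grip 0.0274
 tool-shift mm [ 6.1 -0.2  0.4] rotvec [ 0.0001 -0.0003  0.0001] | pos [ 0.541  -0.0542  0.1558]
```

Call:
play_rows(deltas=[[[1,-0.5,0,0,0,0,22],[1,0,0,0,0,0,22],[1,0,0,0,0,0,22],[1,0,0,0,0,0,22],[0,0,0,0,0,0,22]]])

```text
time_s: 21.9
ee_pos: [0.5425, -0.0545, 0.1517]
eef_rot: [0.001, 1.136, 0.066]
force: [1.5, -1.0, -5.7]
grip_width: 0.0281
```

```bash
python3 chk.py
```

```text
t 21.9 F tool axes (gun weight removed) [ 2.6 -1.1  0.4] M [ 0.02  0.38 -0.13] grip 0.0281
 tool-shift mm [1.8 0.1 0.8] rotvec [ 0.0001 -0.0014 -0.0003] | pos [ 0.5425 -0.0545  0.1517]
```

Call:
play_rows(deltas=[[[1,0,0,0,0,0,22],[1,0,0,0,0,0,22],[1,0,0,0,0,0,22],[1,0,0,0,0,0,22],[0,0,0,0,0,0,22],[0,0,0,0,0,0,22]]])

```text
time_s: 22.5
ee_pos: [0.5442, -0.0544, 0.149]
eef_rot: [-0.0, 1.135, 0.065]
force: [-6.2, 0.1, 4.1]
grip_width: 0.0277
```

```bash
python3 chk.py
```

```text
t 22.5 F tool axes (gun weight removed) [-9.5  0.5 -2.4] M [0.03 1.3  0.07] grip 0.0277
 tool-shift mm [-1.4  0.2  0.4] rotvec [ 0.0003 -0.0005 -0.0001] | pos [ 0.5442 -0.0544  0.149 ]
```

Call:
play_rows(deltas=[[[1,0,0,0,0,0,22],[1,0,0,0,0,0,22],[1,0,0,0,0,0,22],[1,0,0,0,0,0,22],[1,0,0,0,0,0,22],[0,0,0,0,0,0,22]]])

```text
time_s: 23.1
ee_pos: [0.5463, -0.0542, 0.1446]
eef_rot: [-0.0, 1.135, 0.065]
force: [-7.6, -0.1, 6.4]
grip_width: 0.0273
```

```bash
python3 chk.py; python3 - <<'E'
from gov import *
for n in('scene','top'): snap(n,n+'13')
p,R=pose()
def big(n,tag,box,fn,f):
    x0,y0,w,h=box; c=load(n+tag); im=cv2.resize(c['img'][y0:y0+h,x0:x0+w,::-1],None,fx=f,fy=f,interpolation=cv2.INTER_CUBIC)
    im=cv2.convertScaleAbs(im,alpha=1.4,beta=0)
    for pts,col in fn():
        q=[tuple(int(round(v*16)) for v in ((proj(c,q)+.5-[x0,y0])*f)) for q in pts]
        for i in range(len(q)-1): cv2.line(im,q[i],q[i+1],col,1,cv2.LINE_AA,4)
    return im
cv2.imwrite('pics/b4.png',np.hstack([big('scene','13',(260,205,50,65),gunfn(p,R,N1),8),big('scene','13',(260,205,50,65),lambda:[],8)]))
E
```

```text
t 23.1 F tool axes (gun weight removed) [-12.1   0.4  -2.7] M [0.06 1.41 0.11] grip 0.0273
 tool-shift mm [-6.4  0.2  0.3] rotvec [ 0.0004 -0.0004 -0.0001] | pos [ 0.5463 -0.0542  0.1446]
```

View pics/b4.png

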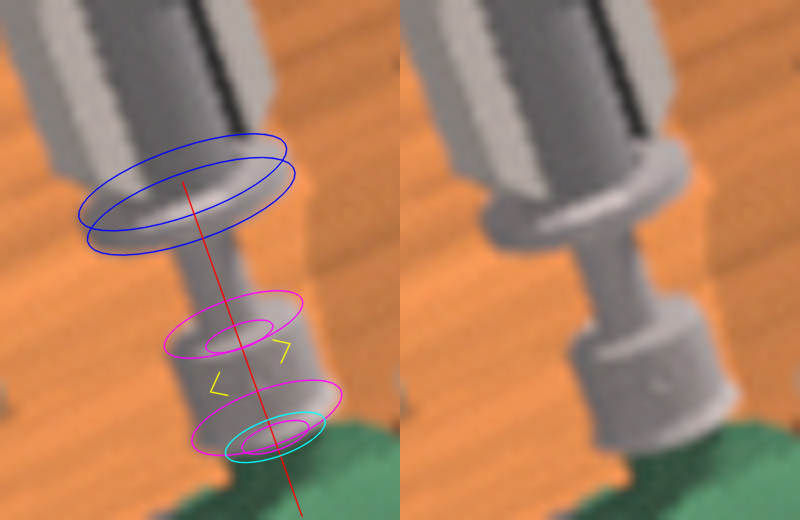

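Call:
play_rows(deltas=[[[1,0,-0.3,0,0,0,22],[1,0,0,0,0,0,22],[1,0,0,0,0,0,22],[0,0,0,0,0,0,22],[0,0,0,0,0,0,22]]])

```text
time_s: 23.7
ee_pos: [0.5487, -0.0543, 0.1446]
eef_rot: [-0.002, 1.13, 0.063]
force: [-18.8, 2.5, 29.7]
grip_width: 0.0272
```

```bash
python3 chk.py
```

```text
t 23.7 F tool axes (gun weight removed) [-38.    3.7  -2.6] M [-0.05  1.31  0.95] grip 0.0272
 tool-shift mm [-7.3  0.3 -1.8] rotvec [0.0007 0.0047 0.0007] | pos [ 0.5487 -0.0543  0.1446]
```

Call:
play_rows(deltas=[[[-0.5,0,0,0,0,0,22],[-0.3,0,0,0,0,0,22],[0,0,0,0,0,0,22],[0,0,0,0,0,0,22]]])

```text
time_s: 24.1
ee_pos: [0.5483, -0.0542, 0.1446]
eef_rot: [-0.002, 1.13, 0.064]
force: [-10.1, 3.6, 19.1]
grip_width: 0.0277
```

```bash
python3 chk.py; python3 - <<'E'
from gov import *
for n in('scene','top'): snap(n,n+'14')
p,R=pose()
def big(n,tag,box,fn,f):
    x0,y0,w,h=box; c=load(n+tag); im=cv2.resize(c['img'][y0:y0+h,x0:x0+w,::-1],None,fx=f,fy=f,interpolation=cv2.INTER_CUBIC)
    im=cv2.convertScaleAbs(im,alpha=1.4,beta=0)
    for pts,col in fn():
        q=[tuple(int(round(v*16)) for v in ((proj(c,q)+.5-[x0,y0])*f)) for q in pts]
        for i in range(len(q)-1): cv2.line(im,q[i],q[i+1],col,1,cv2.LINE_AA,4)
    return im
cv2.imwrite('pics/b5.png',np.hstack([big('scene','14',(260,205,50,65),gunfn(p,R,N1),8),big('scene','14',(130,240,50,65),lambda:[],8)]))
cv2.imwrite('pics/b6.png',load('scene14')['img'][:,:,::-1])
E
```

```text
t 24.1 F tool axes (gun weight removed) [-24.7   4.2   0.7] M [-0.04  0.41  0.82] grip 0.0277
 tool-shift mm [-7.2  0.3 -1.5] rotvec [0.0005 0.0042 0.0006] | pos [ 0.5483 -0.0542  0.1446]
```

View pics/b5.png

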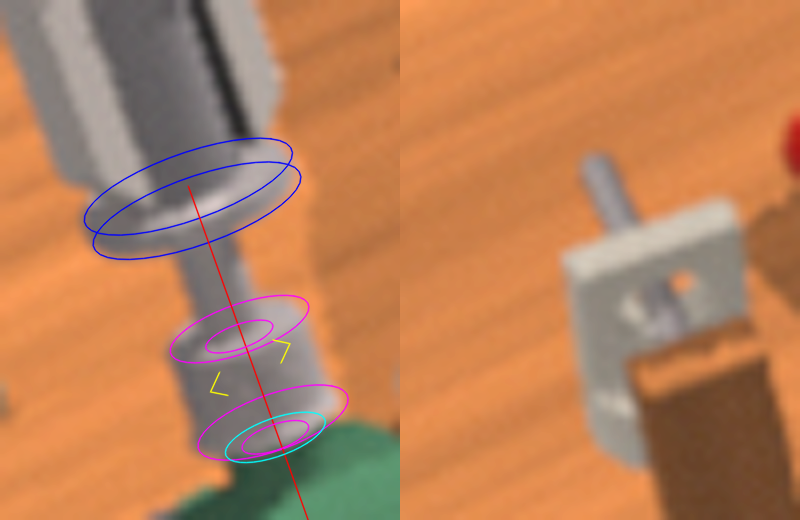

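View pics/b6.png

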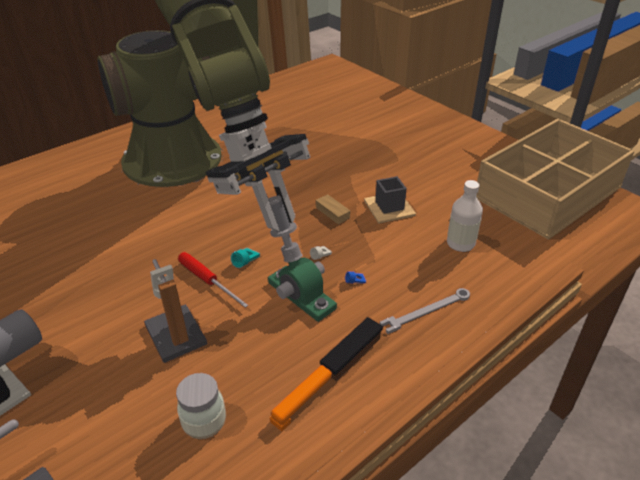

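Scene shows the coupler down over the nipple at about (293,256), just above the boss, and the cap on the peg at about (162,277). The bystanders look where they were. One last settle check before handing in.

Call:
play_rows(deltas=[[[0,0,0,0,0,0,22],[0,0,0,0,0,0,22],[0,0,0,0,0,0,22],[0,0,0,0,0,0,22],[0,0,0,0,0,0,22]]])

```text
time_s: 24.7
ee_pos: [0.5483, -0.0542, 0.1446]
eef_rot: [-0.002, 1.13, 0.064]
force: [-10.3, 3.4, 19.3]
grip_width: 0.0278
```

```bash
python3 chk.py; python3 - <<'E'
from tg import *
S=snap('scene','scene15');b=load('scene0')['img'].astype(int)
d=np.abs(S['img'].astype(int)-b).sum(2)
for n,(x,y) in dict(offcut=(332,208),driver=(200,268),wrench=(430,308),glue=(463,225),jar=(200,405),brush=(330,370)).items(): print(n,int((d[y-12:y+12,x-15:x+15]>60).sum()))
print('eye est', proj(S,peg(.018)-[0,0,.005]).round(1))
E
```

```text
t 24.7 F tool axes (gun weight removed) [-24.9   4.1   0.6] M [0.03 0.41 0.75] grip 0.0278
 tool-shift mm [-7.2  0.3 -1.5] rotvec [0.0004 0.0043 0.0006] | pos [ 0.5483 -0.0542  0.1446]
offcut 0
driver 0
wrench 0
glue 0
jar 0
brush 0
eye est [162.2 279.2]
```

Nothing is drifting, the push holds at about 25 N, and no bystander has moved. Handing in.

```bash
python3 -c "
from station import hand_in
print(hand_in())"
```

```text
the job is handed in; nothing more can be done
None
```

The job is handed in at 24.7 s, with the gun still pressing the nipple. The hand-in reports no verdict, so the result rests on my own checks.

**What I did:** I pulled the cap off along the tilted nipple axis, threaded its eye onto the peg and let go. I then lifted the gun from its holder, lined it up with the nipple and pressed until the hard stop. The push peaked at about 38 N, so I backed off 0.8 mm.

**Last checks:**
- **Push:** it held steady at about 25 N along the axis for 0.5 s. The gun was gripped at a finger opening of 27.8 mm.
- **Snap and seat:** the force dipped during the approach, which I take as the snap. It then read 9.5 N at about 1.4 mm down and 12 N at about 6.4 mm, and hit the stop at about 7.2 mm. That fits the nipple's spring and a seated coupler, but I could not measure the joint or the seat directly.
- **Cap:** it hangs on the peg near the post. The last image puts its eye at about (162, 277), a few millimetres from peg_mid.
- **Bystanders:** comparing patches of the first and last scene images showed no change at any of the six.

**Disagreements:**
- **Camera views:** the two disagreed by about 4 mm on the nipple top. I settled it by comparing gun and nipple directly in the scene image.
- **At the stop:** the tool slid about 2 mm sideways. I estimate a gun tilt of 0.02–0.04 rad, against the 0.15 limit. A side force of about 4 N remained.

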